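# Jog a pile of sample blanks flush against the rail of a projector fixture plate

## Robot

A 7-joint arm with a two-finger parallel gripper is mounted at the origin on the work surface. World frame = base frame: x ahead of the robot, y to its left, z up, the work surface at z = 0. Lengths are in m, angles in rad, forces in N, time in s.
With the tool pointing down it reaches from about 0.4 to 0.875 m from the base axis. Payload 4.4 kg.
Tool frame: the origin (TCP) lies at the very end of the fingers, on their centre line; the grasp point (between the pads) lies 19 mm behind it; z points along the fingers, y is the direction in which the jaws open and shut (so a half turn about z gives the same grasp; the last joint's range is limited). The gripper opens to 85 mm and grips with 20 to 120 N. Pads are 22 mm wide; open, the fingers measure 114 mm over their backs; the gripper's body (76 mm by 85 mm) begins 54 mm behind the grasp point. The pads swing forward as they close: fully open they stand 13 mm farther back than shut.
Start: joints at [1.282, 0.628, 0.038, 1.517, -0.027, 0.996, -0.02], TCP at [0.144, -0.634, 0.231] pointing down, gripper open.
Joint ranges: [-3.06, 3.06], [-0.37, 2.12], [-1.25, 1.32], [0.18, 2.47], [-1.1, 4.24], [0.23, 1.98], [-2.94, 2.94]. Speed limits (rad/s): [2.57, 2.57, 3.14, 3.14, 3.14, 3.14, 3.14].

## Interface

Orientations are given as a rotation vector (axis times angle).
In Python, from plant import r, eyes, workorder, finder gives the robot as it stands.
- The arm moves only by the shell command python3 -m pendant 'ROWS' [FORCE]. ROWS is JSON, a list of rows, each an object with "slide": the shift along the world's x, y, z in mm, a list of three; "rot": the turn, a rotation vector about the world's x, y, z in degrees, a list of three; "fingers": the opening, from 0 (shut) to 1 (fully open). In form: [{"slide": [dx, dy, dz], "rot": [rx, ry, rz], "fingers": fingers}, ...]. A call has exactly 10 rows; each row is the pose to reach, as a shift and turn from the pose measured when the call began; what a row does not reach only later rows make up. A row lasts 1/8 s, in which the tool goes at most 62.5 mm and 10.7 degrees, less where a joint would pass 70% of its speed; a pose out of reach is approached as far as the arm can. A call with a gripper value outside its range is refused whole. The fingers move at their own pace and stop on an object; FORCE is the grip in N (left out, the last holds). Time passes only in rows, so rows that repeat a pose let the fingers close, or fill a call up. It gives the time, the measured TCP pose, the force and the opening at its end, in the units of the state.
- r.sense(): the state, without advancing time (a new reading comes with each control period).
- eyes.grab_frame(name): name is "side" or "top" or "wrist"; returns the picture (384x512x3 uint8, red, green, blue); there is no depth.
- eyes.get_calibration(name): a dict with "K" (3x3 intrinsics, pixels), "R" (3x3) and "t" (3): a world point X has camera coordinates R X + t. Camera axes: x right, y down, z forward; pixel columns grow to the right and rows downward; lengths in m; the calibration is good to about 2 mm. A picture is of the moment at which its call begins: read the wrist's pose just before it. get_calibration takes no time and is no camera call; for the wrist camera it gives the pose at the moment of the call.
- workorder.finish_job(): hands the job in, once; it reports no verdict.
Trained networks look in the newest picture that a camera, given by its name, has taken for a name from the list of things; names that differ only in an ending like _2 or _b are one class to them, and where a whole thing is asked for, a point or a joint stands for the part that bears it (a point fixed in the world has none). Each returns a list of dicts, best first, with "p" (0 to 1); they miss things now and then, are a little off and sometimes report something else, mostly with a low value. They report only what shows in the picture. A call takes as long as a camera call.
- finder.boxes_of(camera, label): "xyz" ([x, y, z] in m, in the coordinates of the camera as it stood for that picture, good to about 4 mm: the middle of the surface that is visible of it).
- finder.trace(camera, label): "region" (384x512 bool, what is visible of it).
The state is a dict: "clock": time; "joint_pos": joint angles; "dq": joint speeds; "tau": joint torques, N m; "tool_pos": TCP position; "tool_rot": TCP orientation; "force": force on the tool from outside, world axes, zero at the start; "ft_torque": the same for the moment, N m; "opening": opening from 0.0 (shut) to 1.0 (fully open).
Only numpy, scipy, OpenCV 4.12 (cv2) and the standard library are available. Lean on these libraries where they do the work, as an engineer would, in place of code of your own. Each camera call takes 0.05 s, during which the arm holds its last target.

## Task

Get the four sample blanks ready for the profile projector: lift the ragged pile out of the blue cradle onto the glass of the grey fixture plate, and there tap its sides and its ends until all four blanks are flush with one another all round and a long edge of the pile lies snug along the steel rail. Keep them in one pile in the same order, lying flat on the glass, and leave the loupe, the ring gauge and the setup block where they are.

Things in the scene. Friction and masses are not known exactly. Their poses are not given: they have to be found in the camera images.
- blank_bright: flat steel sample blank, bright silver, 44 (x) x 60 (y) x 6 mm, about 0.1 kg, lowest of the pile. Origin: centre of its underside; y along its length, z up
- blank_black: flat steel sample blank, black, 44 (x) x 60 (y) x 6 mm, about 0.1 kg, second from the bottom of the pile. Origin: centre of its underside; y along its length, z up
- blank_yellow: flat steel sample blank, yellow brass-coloured, 44 (x) x 60 (y) x 6 mm, about 0.1 kg, third from the bottom of the pile. Origin: centre of its underside; y along its length, z up
- blank_copper: flat steel sample blank, reddish copper, 44 (x) x 60 (y) x 6 mm, about 0.1 kg, top of the pile. Origin: centre of its underside; y along its length, z up, two dark hole marks on its face. At the start the blanks lie ragged in the cradle, each up to 4 mm off and 3 degrees turned: the pile spans up to 55 mm across its width and 69 mm along its length
- cradle: blue plastic cradle, fixed. Origin: centre of its underside; y along the pile. Foot 60 (x) x 110 (y) x 6 mm; a pedestal 34 mm wide in x carries the pile, its top 24 mm above the bench, so the pile overhangs on both long sides (-x, +x), which are open. Both ends are blocked by upright walls 6 mm thick, 34 mm wide, inner faces 72 mm apart in y, tops 52 mm above the bench
- fixture_plate: grey metal plate 150 (x) x 240 (y) mm, fixed, its flat top 30 mm above the bench, with a pale glass window 115 x 180 mm flush in it that reaches to the rail (x from -61 to +54 mm). Origin: centre of its underside, at bench height. Along its +x edge stands a steel rail 16 mm thick, 200 mm long in y, 28 mm high above the glass
- rail_face (a point): middle of the rail's working face at the height of the glass top; x points into the rail, y along it, z up. The working face is the plane x = 0 of this frame; the glass side is -x
- loupe: black magnifier loupe standing on the bench, 46 mm diameter, 40 mm tall; bystander. Origin: centre of its underside
- ring_gauge: steel ring gauge lying flat, 60 mm outside and 28 mm inside diameter, 18 mm high; bystander. Origin: centre of its underside
- setup_block: steel setup block with drilled-hole marks, 50 x 76 x 25 mm, lying flat; bystander. Origin: centre of its underside

How it is judged:
At the end, for the whole second after the job is handed in: The four blanks lie at rest, flat on the glass, in one pile in their first order; each has a long edge within 2 mm of the rail's face and parallel to it within 2.5 degrees; their short ends agree within 2 mm; the pile's middle is within 70 mm of the rail's middle (x of blank_bright in the frame of rail_face between -0.0242 and -0.02 m and y of blank_bright in the frame of rail_face between -0.07 and 0.07 m and z of blank_bright in the frame of rail_face between -0.002 and 0.002 m and angle between the y axis of each of blank_bright, blank_black, blank_yellow, blank_copper and the y axis of rail_face, either way round below 0.045 rad and linear speed of each of blank_bright, blank_black, blank_yellow, blank_copper below 0.01 m/s and x of blank_black in the frame of rail_face between -0.0242 and -0.02 m and y of blank_black in the frame of rail_face between -0.07 and 0.07 m and z of blank_black in the frame of rail_face between 0.004 and 0.008 m and y of blank_black in the frame of blank_bright between -0.002 and 0.002 m and x of blank_yellow in the frame of rail_face between -0.0242 and -0.02 m and y of blank_yellow in the frame of rail_face between -0.07 and 0.07 m and z of blank_yellow in the frame of rail_face between 0.01 and 0.014 m and y of blank_yellow in the frame of blank_bright between -0.002 and 0.002 m and y of blank_yellow in the frame of blank_black between -0.002 and 0.002 m and x of blank_copper in the frame of rail_face between -0.0242 and -0.02 m and y of blank_copper in the frame of rail_face between -0.07 and 0.07 m and z of blank_copper in the frame of rail_face between 0.016 and 0.02 m and y of blank_copper in the frame of blank_bright between -0.002 and 0.002 m and y of blank_copper in the frame of blank_black between -0.002 and 0.002 m and y of blank_copper in the frame of blank_yellow between -0.002 and 0.002 m); the robot touches nothing.
It fails at once if a bystander (loupe, ring gauge or setup block) is moved by more than 15 mm (distance of any of loupe, ring_gauge, setup_block from where it was at the start of the episode above 0.015 m).
It also fails if it takes over 56 s, if anything falls off the work surface, if the arm or the gripper's body presses on something with over 40 N, if the wrist force passes 120 N, or if a joint passes its speed limit or range.

## Working session

There is one attempt and no reset: what is moved stays moved. The work goes in short steps, Python scripts to look and compute and a shell command to move; the robot and the scene stay as the last step left them, time stands still between calls to the robot, and variables do not carry over. Pictures are saved under pics/ and viewed, and the job is handed in when it is done.

```bash
ls; mkdir -p pics; python3 - <<'E'
from plant import r, eyes, workorder, finder
import cv2, numpy as np
s=r.sense(); print({k:np.round(v,3).tolist() for k,v in s.items()})
for c in ["side","top","wrist"]:
    cal=eyes.get_calibration(c); im=eyes.grab_frame(c); cv2.imwrite(f"pics/{c}0.png",im[:,:,::-1])
    R,t=np.array(cal["R"]),np.array(cal["t"])
    print(c,np.round(cal["K"],1).tolist(),np.round(R,3).tolist(),np.round(-R.T@t,3))
    for l in (["blank_copper","cradle","fixture_plate","loupe","ring_gauge","setup_block"] if c=="top" else ["blank_copper","cradle"]):
        for d in finder.boxes_of(c,l)[:1]:
            print(l,round(d["p"],2),np.round(R.T@(np.array(d["xyz"])-t),4))
print(r.sense()["clock"])
E
```

```text
pics
{'clock': 0.0, 'joint_pos': [1.282, 0.629, 0.038, 1.518, -0.027, 0.996, -0.02], 'dq': [-0.001, -0.001, 0.001, -0.0, -0.001, 0.001, -0.002], 'tau': [-0.0, -56.34, 1.226, -19.345, 0.011, 0.011, 0.0], 'tool_pos': [0.144, -0.633, 0.23], 'tool_rot': [-3.12, -0.349, 0.0], 'force': [0.538, 0.094, 0.248], 'ft_torque': [0.026, 0.015, -0.015], 'opening': 1.001}
side [[450.5, 0.0, 252.1], [0.0, 450.5, 194.8], [0.0, 0.0, 1.0]] [[-0.661, -0.751, -0.015], [-0.5, 0.455, -0.737], [0.56, -0.479, -0.676]] [0.133 0.475 0.72 ]
blank_copper 0.83 [0.5551 0.1548 0.0456]
cradle 0.76 [0.5512 0.1746 0.0075]
top [[430.9, 0.0, 256.6], [0.0, 430.9, 190.6], [0.0, 0.0, 1.0]] [[0.029, -0.999, 0.028], [-0.988, -0.033, -0.148], [0.149, -0.023, -0.989]] [0.513 0.017 0.89 ]
blank_copper 0.9 [0.5619 0.1573 0.0463]
cradle 0.9 [0.5593 0.1299 0.0042]
fixture_plate 0.71 [ 0.522  -0.1665  0.03  ]
loupe 0.84 [ 0.7551 -0.1601  0.0382]
ring_gauge 0.98 [0.7722 0.0365 0.0189]
setup_block 0.64 [0.784  0.1599 0.0237]
wrist [[299.8, 0.0, 253.0], [0.0, 299.8, 190.5], [0.0, 0.0, 1.0]] [[0.221, -0.975, 0.0], [-0.936, -0.212, 0.28], [-0.273, -0.062, -0.96]] [ 0.214 -0.619  0.374]
0.65
```

View pics/top0.png

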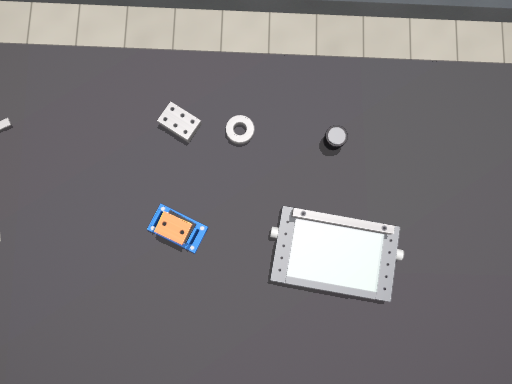

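View pics/side0.png

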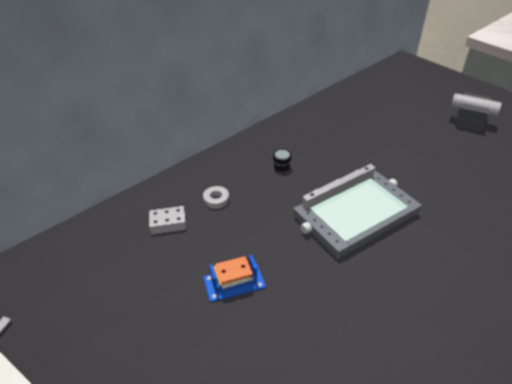

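```bash
cat > h.py <<'E'
from plant import r, eyes, workorder, finder
import cv2, numpy as np
def cal(c):
    d=eyes.get_calibration(c); return [np.array(d[k],float) for k in ("K","R","t")]
def p2w(C,uv,z):
    K,R,t=C; o=-R.T@t; d=R.T@np.linalg.inv(K)@np.array([uv[0],uv[1],1.]); return o+d*(z-o[2])/d[2]
def w2p(C,X):
    K,R,t=C; q=K@(R@np.array(X,float)+t); return q[:2]/q[2]
def rect(mask,C,z):
    cs,_=cv2.findContours(mask.astype(np.uint8),0,1); c=max(cs,key=cv2.contourArea)[:,0,:]
    W=np.array([p2w(C,u,z)[:2] for u in c]); 
    return cv2.minAreaRect((W*1000).astype(np.float32))
def shot(c,name):
    C=cal(c); im=eyes.grab_frame(c); cv2.imwrite(f"pics/{name}.png",im[:,:,::-1]); return im,C
E
python3 - <<'E'
from h import *
im=cv2.imread("pics/top0.png"); C=cal("top")
hsv=cv2.cvtColor(im,cv2.COLOR_BGR2HSV)
blue=cv2.inRange(hsv,(100,120,60),(125,255,255)); cop=cv2.inRange(hsv,(3,120,120),(20,255,255))
print("blue",rect(blue|cop,C,0.006)); print("copper",rect(cop,C,0.048))
eyes.grab_frame("top")
for l,z in [("fixture_plate",.03),("cradle",.006),("rail_face",.058)]:
    t=finder.trace("top",l)
    if t: print(l,t[0]["p"],rect(t[0]["region"],C,z))
a=cv2.resize(im[190:270,130:230],None,fx=6,fy=6,interpolation=cv2.INTER_CUBIC); cv2.imwrite("pics/c1.png",a)
a=cv2.resize(im[195:310,260:420],None,fx=5,fy=5,interpolation=cv2.INTER_CUBIC); cv2.imwrite("pics/c2.png",a)
E
```

```text
blue ((564.13818359375, 155.86964416503906), (110.79913330078125, 60.21330261230469), 65.52767181396484)
copper ((560.6813354492188, 158.54002380371094), (62.531044006347656, 34.08538818359375), 61.786949157714844)
fixture_plate 0.56 ((523.3186645507812, -162.94314575195312), (268.9032897949219, 153.19338989257812), 81.37091827392578)
rail_face 0.89 ((523.1416015625, -156.3516082763672), (258.7283935546875, 146.43675231933594), 81.18718719482422)
```

View pics/c1.png

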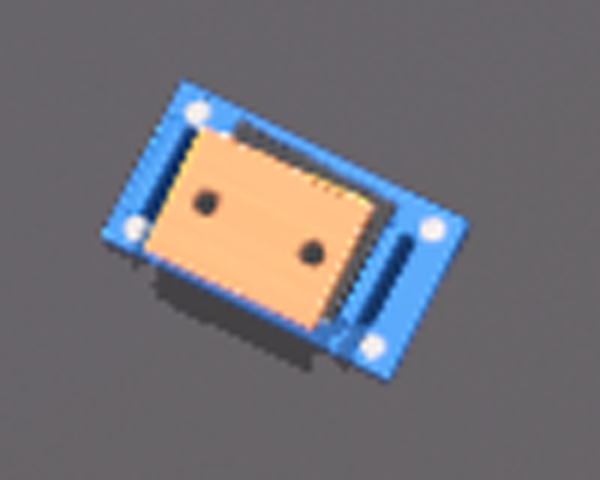

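View pics/c2.png

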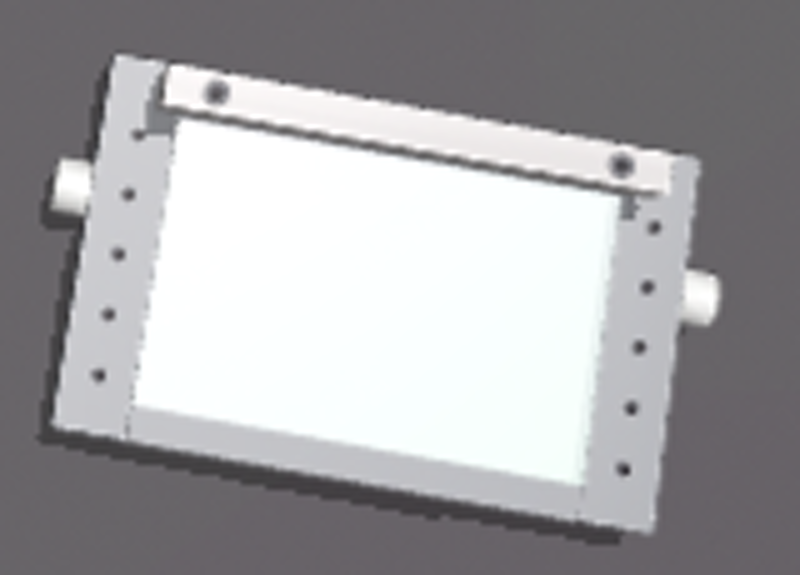

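```bash
python3 -m pendant '[{"slide":[50,50,0],"rot":[0,0,0],"fingers":1},{"slide":[90,100,-10],"rot":[0,0,0],"fingers":1},{"slide":[130,150,-20],"rot":[0,0,0],"fingers":1},{"slide":[165,200,-30],"rot":[0,0,0],"fingers":1},{"slide":[200,250,-40],"rot":[0,0,0],"fingers":1},{"slide":[230,300,-50],"rot":[0,0,0],"fingers":1},{"slide":[260,350,-60],"rot":[0,0,0],"fingers":1},{"slide":[290,400,-70],"rot":[0,0,0],"fingers":1},{"slide":[316,440,-80],"rot":[0,0,0],"fingers":1},{"slide":[326,473,-80],"rot":[0,0,0],"fingers":1}]' 40
python3 - <<'E'
from h import *
im,C=shot("wrist","w1"); print(np.round(r.sense()["tool_pos"],3),r.sense()["dq"].round(2) if hasattr(r.sense()["dq"],"round") else "")
E
```

```text
clock: 2.1
tool_pos: [0.4712, -0.1584, 0.1508]
tool_rot: [-3.121, -0.354, -0.001]
force: [0.2, 0.4, -0.5]
opening: 1.0
[ 0.472 -0.153  0.151] [ 0.05 -0.01 -0.   -0.    0.01  0.01  0.1 ]
```

View pics/w1.png

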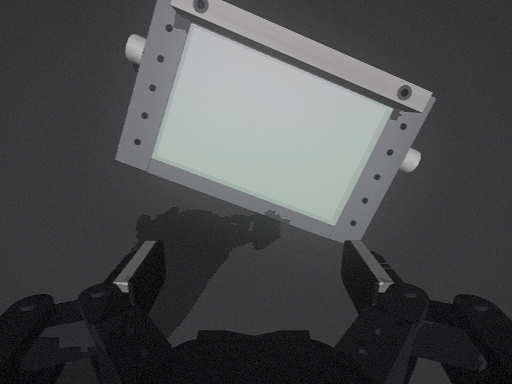

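```bash
python3 - <<'E'
from h import *
im,C=shot("wrist","w2"); 
g=cv2.cvtColor(im,cv2.COLOR_RGB2GRAY)
hsv=cv2.cvtColor(im,cv2.COLOR_RGB2HSV)
m=cv2.inRange(im,(120,120,120),(255,255,255))
cs,_=cv2.findContours(m,0,1); cs=sorted(cs,key=cv2.contourArea)[-2:]
for c in cs:
    q=cv2.approxPolyDP(c,8,True)[:,0]; print(q.tolist())
    for u in q: print(np.round(p2w(C,u,.03)*1000,1), np.round(p2w(C,u,.058)*1000,1))
for l in ["fixture_plate","rail_face"]:
    t=finder.trace("wrist",l)
    if t:
        m=t[0]["region"].astype(np.uint8); c=max(cv2.findContours(m,0,1)[0],key=cv2.contourArea); print(l,t[0]["p"],cv2.approxPolyDP(c,6,True)[:,0].tolist())
cv2.imwrite("pics/w2z.png",cv2.resize(im[0:250,110:440,::-1],None,fx=2.4,fy=2.4,interpolation=cv2.INTER_CUBIC))
E
```

```text
[[417, 152], [406, 167], [414, 174], [425, 162]]
[ 534.9 -287.4   30. ] [ 535.7 -271.6   58. ]
[ 520. -283.   30.] [ 522.4 -267.6   58. ]
[ 515.6 -292.3   30. ] [ 518.4 -276.    58. ]
[ 528.2 -297.7   30. ] [ 529.6 -280.8   58. ]
[[166, 0], [155, 42], [139, 37], [133, 48], [149, 65], [132, 123], [143, 117], [138, 138], [165, 177], [338, 228], [349, 210], [376, 204], [419, 117], [395, 123], [395, 110], [200, 26], [175, 35], [177, 8], [426, 115], [438, 96], [213, 0], [208, 17], [204, 0]]
[601.3 -53.9  30. ] [595.  -62.8  58. ]
[569.9 -49.7  30. ] [566.9 -59.1  58. ]
[570.6 -36.8  30. ] [567.6 -47.5  58. ]
[561.5 -33.1  30. ] [559.4 -44.2  58. ]
[551.7 -47.4  30. ] [550.7 -57.   58. ]
[502.2 -39.3  30. ] [506.4 -49.8  58. ]
[509.4 -47.9  30. ] [512.8 -57.5  58. ]
[490.6 -46.   30. ] [496.  -55.7  58. ]
[461.2 -74.2  30. ] [469.8 -81.   58. ]
[ 449.7 -241.8   30. ] [ 459.4 -230.8   58. ]
[ 469.4 -246.3   30. ] [ 477.1 -234.8   58. ]
[ 480.8 -268.8   30. ] [ 487.3 -254.9   58. ]
[ 563.5 -277.8   30. ] [ 561.2 -263.    58. ]
[ 554.1 -259.6   30. ] [ 552.8 -246.7   58. ]
[ 564.3 -255.8   30. ] [ 561.9 -243.3   58. ]
[589.5 -82.8  30. ] [584.5 -88.7  58. ]
[578.6 -64.6  30. ] [574.7 -72.4  58. ]
[597.8 -63.1  30. ] [591.9 -71.   58. ]
[ 566.4 -283.    30. ] [ 563.8 -267.6   58. ]
[ 583.2 -286.8   30. ] [ 578.8 -271.    58. ]
[609.6 -89.4  30. ] [602.5 -94.5  58. ]
[597.2 -87.8  30. ] [591.3 -93.1  58. ]
[608.  -82.6  30. ] [601.  -88.5  58. ]
fixture_plate 0.62 [[166, 0], [155, 39], [139, 37], [134, 60], [147, 70], [122, 160], [311, 233], [365, 242], [402, 174], [424, 167], [417, 147], [438, 96], [223, 0]]
rail_face 0.75 [[167, 0], [155, 39], [136, 42], [134, 59], [147, 72], [123, 161], [328, 239], [365, 242], [402, 173], [422, 169], [425, 157], [416, 148], [438, 97], [222, 0]]
```

View pics/w2z.png

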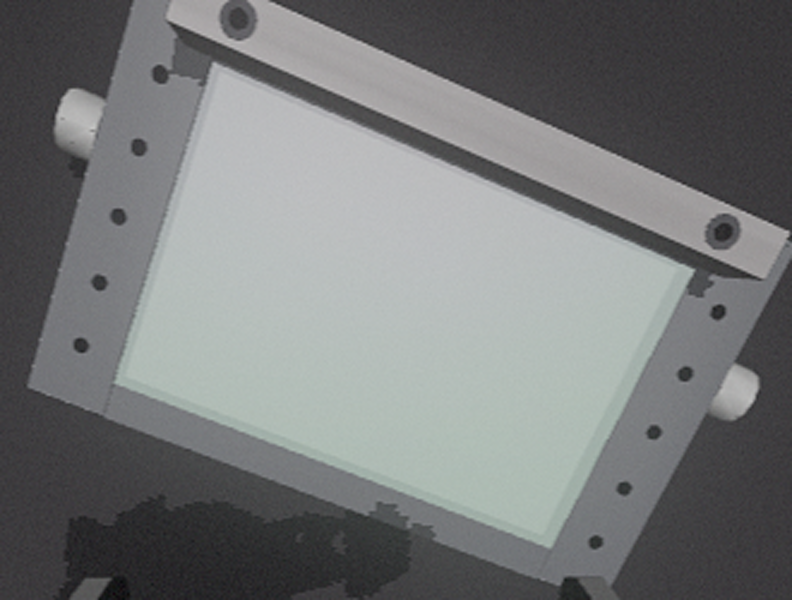

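```bash
python3 - <<'E'
from h import *
from scipy.optimize import least_squares
C=cal("wrist")
z=lambda a,b:(a/2.4+110,b/2.4)
obs=[((54,100,58),z(168,20)),((54,-100,58),z(766,278)),((-61,90,30),z(115,384)),((-61,-90,30),z(551,547)),((54,-90,30),z(694,270)),((54,90,30),z(213,63)),((-75,120,30),z(27,386))]
def W(p,l): c,s=np.cos(p[2]),np.sin(p[2]); return np.array([p[0]+c*l[0]-s*l[1],p[1]+s*l[0]+c*l[1],l[2]])/1000
P=np.array([(a) for a,_ in obs])
f=lambda p: np.array([ (p2w(C,u,l[2]/1000)-W(p,l))[:2]*1000 for l,u in obs]).ravel()
s=least_squares(f,[520,-165,-.15],loss="soft_l1"); p=s.x
print(p,np.degrees(p[2])); print(f(p).reshape(-1,2).round(1)); print("rail_face",W(p,(54,0,30)))
E
```

```text
[ 5.20922396e+02 -1.71736756e+02 -1.51900790e-01] -8.703274190385683
[[ 0.9 -0.5]
 [ 1.6 -0.2]
 [-0.8  0. ]
 [-0.2  0.2]
 [-0.6  0.1]
 [-0.7  0.5]
 [ 0.4  0. ]]
rail_face [ 0.5743006  -0.17990789  0.03      ]
```

```bash
python3 -m pendant '[{"slide":[15,45,0],"rot":[0,0,7],"fingers":1},{"slide":[30,95,0],"rot":[0,0,15],"fingers":1},{"slide":[45,145,0],"rot":[0,0,23],"fingers":1},{"slide":[60,195,0],"rot":[0,0,31],"fingers":1},{"slide":[75,245,-10],"rot":[0,0,40],"fingers":1},{"slide":[92,290,-10],"rot":[0,0,48],"fingers":1},{"slide":[92,309,-10],"rot":[0,0,52.6],"fingers":1},{"slide":[92,309,-10],"rot":[0,0,52.6],"fingers":1},{"slide":[92,309,-10],"rot":[0,0,52.6],"fingers":1},{"slide":[92,309,-10],"rot":[0,0,52.6],"fingers":1}]' 40
python3 - <<'E'
from h import *
im,C=shot("wrist","w3")
hsv=cv2.cvtColor(im,cv2.COLOR_RGB2HSV)
s=r.sense();print(np.round(s["tool_pos"],4),np.round(s["tool_rot"],3))
for l in ["blank_copper","cradle"]:
    for d in finder.boxes_of("wrist",l)[:1]: print(l,d["p"],np.round(C[1].T@(np.array(d["xyz"])-C[2]),4))
E
```

```text
clock: 3.55
tool_pos: [0.5619, 0.1458, 0.1415]
tool_rot: [2.645, 1.693, -0.001]
force: [0.6, -0.5, -0.0]
opening: 1.005
[0.562  0.1463 0.1416] [ 2.644  1.694 -0.   ]
blank_copper 0.79 [0.5593 0.1614 0.0471]
cradle 0.71 [0.5792 0.1907 0.0093]
```

View pics/w3.png

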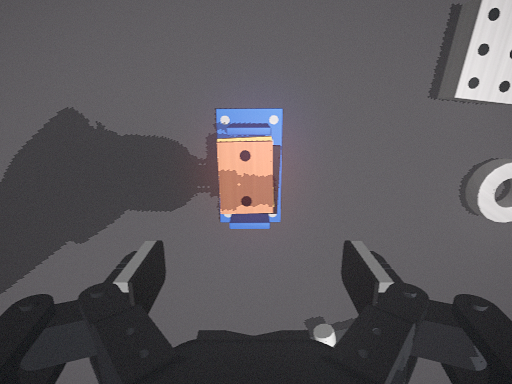

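```bash
python3 - <<'E'
from h import *
s=r.sense();print(np.round(s["tool_pos"],4),np.round(s["tool_rot"],3),s["clock"])
im,C=shot("wrist","w4")
cv2.imwrite("pics/w4z.png",cv2.resize(im[95:240,190:310,::-1],None,fx=4,fy=4,interpolation=cv2.INTER_CUBIC))
hsv=cv2.cvtColor(im,cv2.COLOR_RGB2HSV)
cop=cv2.inRange(hsv,(3,100,50),(14,255,255)); blue=cv2.inRange(hsv,(100,120,40),(125,255,255))
print("cop",rect(cop,C,.048)); 
print("blue",rect(blue|cop,C,.006))
E
```

```text
[0.5619 0.1472 0.1416] [2.644 1.696 0.   ] 3.7
cop ((562.3701171875, 159.18978881835938), (60.1658935546875, 45.03803253173828), 66.30281829833984)
blue ((557.093505859375, 149.85609436035156), (70.85274505615234, 53.03778076171875), 66.30284881591797)
```

View pics/w4z.png

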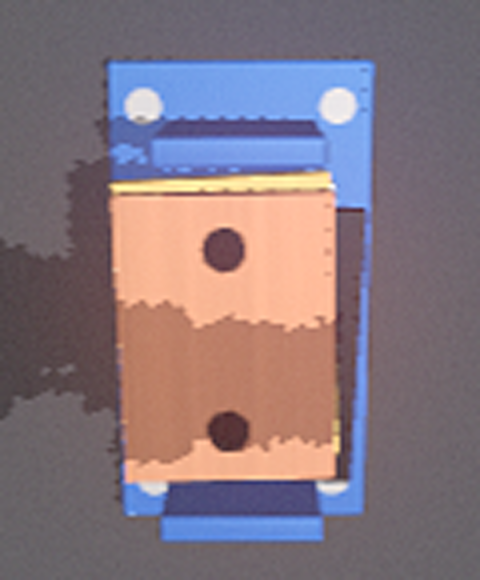

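```bash
python3 - <<'E'
from h import *
C=cal("wrist")
Z=lambda a,b:(a/4+190-.4,b/4+95-.4)
q=np.array([p2w(C,Z(*u),.006)[:2]*1000 for u in [(107,62),(374,62),(362,514),(126,514)]]); print(q.round(1),q.mean(0)); 
for i in range(4): d=q[(i+1)%4]-q[i]; print(np.hypot(*d),np.degrees(np.arctan2(d[1],d[0])))
s=r.sense();print(np.round(s["tool_pos"],4),np.round(s["tool_rot"],4),s["clock"])
E
```

```text
[[559.8 219.9]
 [614.2 194.9]
 [568.9  95.6]
 [515.2 120.2]] [564.52922491 157.66200523]
59.90071467950772 -24.60150420112608
109.15253054191723 -114.56016678095472
58.98062225059101 155.3708033143388
109.12856663933788 65.9229294294011
[0.5619 0.1475 0.1415] [2.6435e+00 1.6965e+00 4.0000e-04] 3.75
```

```bash
python3 -m pendant '[{"slide":[2,6,0],"rot":[0,0,0],"fingers":1},{"slide":[2,10.5,-20],"rot":[0,0,0],"fingers":1},{"slide":[2,10.5,-50],"rot":[0,0,0],"fingers":1},{"slide":[2,10.5,-80],"rot":[0,0,0],"fingers":1},{"slide":[2,10.5,-105],"rot":[0,0,0],"fingers":1},{"slide":[2,10.5,-120],"rot":[0,0,0],"fingers":1},{"slide":[2,10.5,-128],"rot":[0,0,0],"fingers":1},{"slide":[2,10.5,-128],"rot":[0,0,0],"fingers":1},{"slide":[2,10.5,-128],"rot":[0,0,0],"fingers":1},{"slide":[2,10.5,-128],"rot":[0,0,0],"fingers":1}]' 40
python3 - <<'E'
from h import *
im,C=shot("wrist","w5")
s=r.sense();print(np.round(s["tool_pos"],4),np.round(s["tool_rot"],3))
E
```

```text
clock: 5.0
tool_pos: [0.5645, 0.1582, 0.0143]
tool_rot: [2.643, 1.696, 0.003]
force: [0.7, -0.4, -1.0]
opening: 1.002
[0.5644 0.1582 0.0142] [2.643e+00 1.696e+00 2.000e-03]
```

View pics/w5.png

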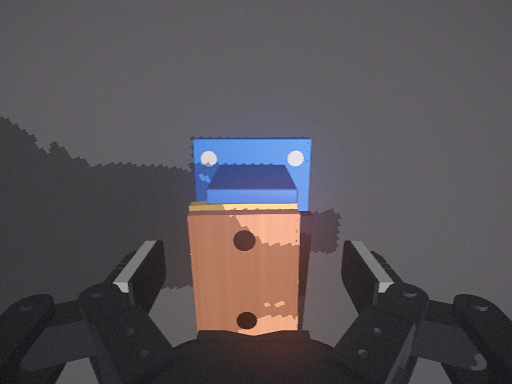

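```bash
python3 -m pendant '[{"slide":[0,0,0],"rot":[0,0,0],"fingers":0.7},{"slide":[0,0,0],"rot":[0,0,0],"fingers":0.65},{"slide":[0,0,0],"rot":[0,0,0],"fingers":0.6},{"slide":[0,0,0],"rot":[0,0,0],"fingers":0.57},{"slide":[0,0,0],"rot":[0,0,0],"fingers":0.54},{"slide":[0,0,0],"rot":[0,0,0],"fingers":0.5},{"slide":[0,0,0],"rot":[0,0,0],"fingers":0.4},{"slide":[0,0,0],"rot":[0,0,0],"fingers":0.3},{"slide":[0,0,0],"rot":[0,0,0],"fingers":0.3},{"slide":[0,0,0],"rot":[0,0,0],"fingers":0.3}]' 60
python3 - <<'E'
from h import *
im,C=shot("wrist","w6")
s=r.sense();print(np.round(s["tool_pos"],4),np.round(s["tool_rot"],3))
E
```

```text
clock: 6.3
tool_pos: [0.5642, 0.1586, 0.0149]
tool_rot: [2.643, 1.697, 0.002]
force: [-1.0, 1.0, 6.6]
opening: 0.511
[0.5642 0.1586 0.0149] [2.643e+00 1.697e+00 2.000e-03]
```

View pics/w6.png

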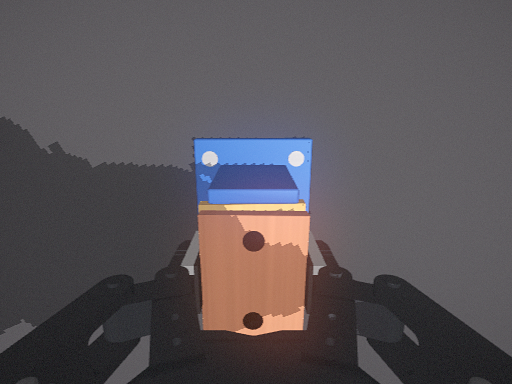

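```bash
python3 - <<'E'
from h import *
from scipy.spatial.transform import Rotation as Ro
C=cal("wrist"); s=r.sense(); T=np.array(s["tool_pos"]); R=Ro.from_rotvec(s["tool_rot"]).as_matrix()
for y in (0,21.7,42.5):
  for z in (0,-6,-13,-19,-32,-38):
    print(y,z,[w2p(C,T+R@np.array([x,sy*y,z])/1000).round().tolist() for x in (-11,11) for sy in (1,-1)])
im=cv2.imread("pics/w6.png"); cv2.imwrite("pics/w6z.png",cv2.resize(im[200:350,150:360],None,fx=3.7,fy=3.7,interpolation=cv2.INTER_CUBIC))
im=cv2.imread("pics/w5.png"); cv2.imwrite("pics/w5z.png",cv2.resize(im[200:350,80:430],None,fx=2.2,fy=2.2,interpolation=cv2.INTER_CUBIC))
E
```

```text
0 0 [[252.0, 263.0], [252.0, 263.0], [252.0, 225.0], [252.0, 225.0]]
0 -6 [[252.0, 269.0], [252.0, 269.0], [252.0, 229.0], [252.0, 229.0]]
0 -13 [[252.0, 276.0], [252.0, 276.0], [252.0, 235.0], [252.0, 235.0]]
0 -19 [[252.0, 283.0], [252.0, 283.0], [252.0, 241.0], [252.0, 241.0]]
0 -32 [[252.0, 301.0], [252.0, 301.0], [251.0, 255.0], [251.0, 255.0]]
0 -38 [[251.0, 310.0], [251.0, 310.0], [251.0, 263.0], [251.0, 263.0]]
21.7 0 [[292.0, 263.0], [211.0, 263.0], [294.0, 225.0], [210.0, 225.0]]
21.7 -6 [[294.0, 269.0], [210.0, 269.0], [296.0, 229.0], [208.0, 229.0]]
21.7 -13 [[296.0, 276.0], [208.0, 276.0], [298.0, 235.0], [206.0, 235.0]]
21.7 -19 [[297.0, 283.0], [206.0, 284.0], [299.0, 241.0], [204.0, 241.0]]
21.7 -32 [[302.0, 301.0], [201.0, 301.0], [304.0, 255.0], [199.0, 255.0]]
21.7 -38 [[304.0, 310.0], [199.0, 310.0], [307.0, 263.0], [196.0, 263.0]]
42.5 0 [[331.0, 263.0], [172.0, 263.0], [334.0, 225.0], [169.0, 225.0]]
42.5 -6 [[334.0, 269.0], [169.0, 269.0], [338.0, 229.0], [166.0, 229.0]]
42.5 -13 [[338.0, 276.0], [165.0, 276.0], [342.0, 235.0], [162.0, 235.0]]
42.5 -19 [[341.0, 283.0], [162.0, 284.0], [345.0, 241.0], [158.0, 241.0]]
42.5 -32 [[350.0, 301.0], [153.0, 301.0], [355.0, 255.0], [148.0, 255.0]]
42.5 -38 [[354.0, 310.0], [148.0, 310.0], [360.0, 263.0], [143.0, 263.0]]
```

View pics/w6z.png

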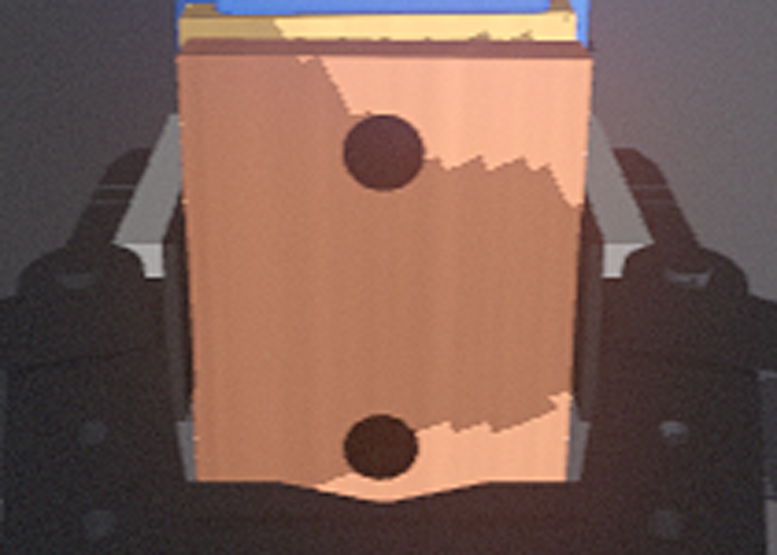

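View pics/w5z.png

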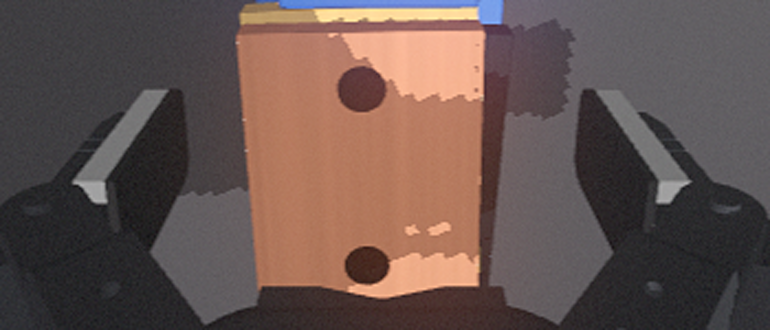

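```bash
python3 -m pendant '[{"slide":[0,0,0],"rot":[0,0,0],"fingers":0.6},{"slide":[0,0,0],"rot":[0,0,0],"fingers":0.6},{"slide":[0,0,3],"rot":[0,0,0],"fingers":0.6},{"slide":[0,0,5.5],"rot":[0,0,0],"fingers":0.6},{"slide":[0,0,5.5],"rot":[0,0,0],"fingers":0.6},{"slide":[0,0,5.5],"rot":[0,0,0],"fingers":0.5},{"slide":[0,0,5.5],"rot":[0,0,0],"fingers":0.4},{"slide":[0,0,5.5],"rot":[0,0,0],"fingers":0.3},{"slide":[0,0,5.5],"rot":[0,0,0],"fingers":0.3},{"slide":[0,0,5.5],"rot":[0,0,0],"fingers":0.3}]' 70
python3 - <<'E'
from h import *
im,C=shot("wrist","w7")
s=r.sense();print(np.round(s["tool_pos"],4),np.round(s["tool_rot"],3))
cv2.imwrite("pics/w7z.png",cv2.resize(im[200:350,150:360,::-1],None,fx=3.7,fy=3.7,interpolation=cv2.INTER_CUBIC))
E
```

```text
clock: 7.6
tool_pos: [0.5643, 0.1587, 0.0209]
tool_rot: [2.643, 1.697, 0.003]
force: [-0.5, -1.0, 5.4]
opening: 0.502
[0.5643 0.1586 0.0209] [2.643 1.697 0.003]
```

View pics/w7z.png

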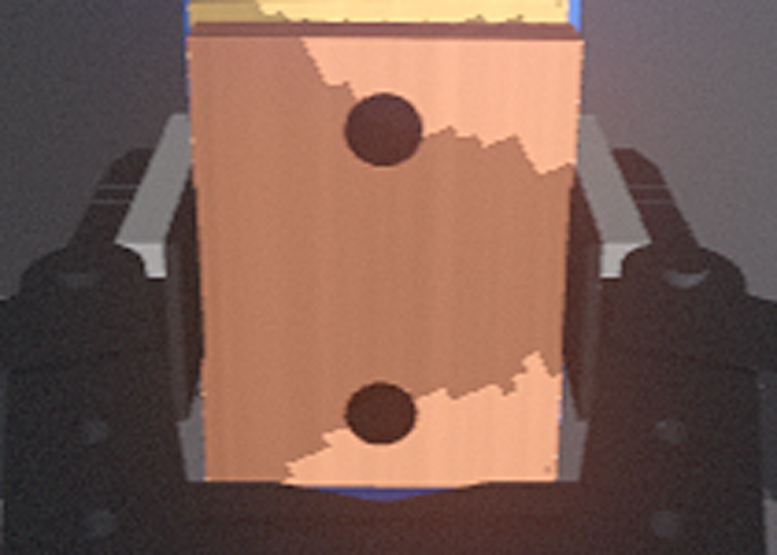

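```bash
python3 -m pendant '[{"slide":[0,0,3],"rot":[0,0,0],"fingers":0.3},{"slide":[0,0,8],"rot":[0,0,0],"fingers":0.3},{"slide":[0,0,16],"rot":[0,0,0],"fingers":0.3},{"slide":[0,0,25],"rot":[0,0,0],"fingers":0.3},{"slide":[0,0,35],"rot":[0,0,0],"fingers":0.3},{"slide":[0,0,45],"rot":[0,0,0],"fingers":0.3},{"slide":[0,0,54],"rot":[0,0,0],"fingers":0.3},{"slide":[0,0,60],"rot":[0,0,0],"fingers":0.3},{"slide":[0,0,60],"rot":[0,0,0],"fingers":0.3},{"slide":[0,0,60],"rot":[0,0,0],"fingers":0.3}]' 70
python3 - <<'E'
from h import *
im,C=shot("wrist","w8"); im2,_=shot("side","s8"); im3,_=shot("top","t8")
s=r.sense();print(np.round(s["tool_pos"],4),np.round(s["tool_rot"],3))
a=cv2.resize(im2[220:320,180:290,::-1],None,fx=4,fy=4,interpolation=cv2.INTER_CUBIC); b=cv2.resize(im[200:350,150:360,::-1],(560,400))[:, :]
cv2.imwrite("pics/m8.png",cv2.resize(np.hstack([a,b]),(800,320)))
E
```

```text
clock: 8.9
tool_pos: [0.564, 0.1585, 0.0806]
tool_rot: [2.643, 1.697, 0.002]
force: [-0.4, 0.5, -4.6]
opening: 0.503
[0.564  0.1585 0.0805] [2.643e+00 1.698e+00 2.000e-03]
```

View pics/m8.png

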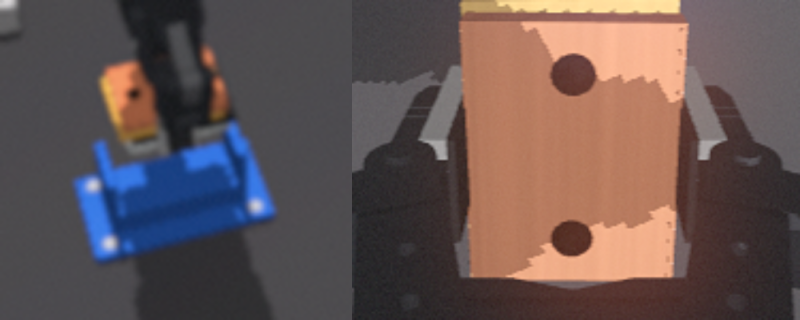

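```bash
python3 -m pendant '[{"slide":[-3,-20,2],"rot":[0,0,1],"fingers":0.3},{"slide":[-9,-60,4],"rot":[0,0,3],"fingers":0.3},{"slide":[-15,-105,4],"rot":[0,0,5],"fingers":0.3},{"slide":[-22,-150,4],"rot":[0,0,7],"fingers":0.3},{"slide":[-29,-195,4],"rot":[0,0,9],"fingers":0.3},{"slide":[-36,-240,4],"rot":[0,0,11],"fingers":0.3},{"slide":[-42,-280,4],"rot":[0,0,13],"fingers":0.3},{"slide":[-47,-312,4],"rot":[0,0,15],"fingers":0.3},{"slide":[-49,-329,0],"rot":[0,0,15.9],"fingers":0.3},{"slide":[-49,-329,-10],"rot":[0,0,15.9],"fingers":0.3}]' 70
python3 - <<'E'
from h import *
s=r.sense();print(np.round(s["tool_pos"],4),np.round(s["tool_rot"],3),np.round(s["joint_pos"],2))
R=np.array(cv2.Rodrigues(np.array(s["tool_rot"]))[0]); print(R[:,2],np.degrees(np.arctan2(R[1,0],R[0,0])))
E
```

```text
clock: 10.3
tool_pos: [0.5152, -0.1715, 0.0701]
tool_rot: [2.385, 2.043, 0.002]
force: [-0.0, 1.1, -4.0]
opening: 0.501
[ 0.5152 -0.1715  0.0701] [2.385e+00 2.043e+00 2.000e-03] [ 0.45  0.73 -0.28  1.94  0.37  0.52 -0.24]
[ 2.03066289e-03  3.32100379e-06 -9.99997938e-01] 81.17605844747396
```

```bash
python3 -m pendant '[{"slide":[0,0,-10],"rot":[0,0,0],"fingers":0.3},{"slide":[0,0,-20],"rot":[0,0,0],"fingers":0.3},{"slide":[0,0,-29],"rot":[0,0,0],"fingers":0.3},{"slide":[0,0,-36],"rot":[0,0,0],"fingers":0.3},{"slide":[0,0,-40],"rot":[0,0,0],"fingers":0.3},{"slide":[0,0,-42],"rot":[0,0,0],"fingers":0.3},{"slide":[0,0,-43],"rot":[0,0,0],"fingers":0.3},{"slide":[0,0,-43],"rot":[0,0,0],"fingers":0.3},{"slide":[0,0,-43],"rot":[0,0,0],"fingers":0.3},{"slide":[0,0,-43],"rot":[0,0,0],"fingers":0.3}]' 70
```

```text
clock: 11.55
tool_pos: [0.5152, -0.1715, 0.0283]
tool_rot: [2.384, 2.043, 0.002]
force: [-2.0, 1.1, 4.9]
opening: 0.506
```

```bash
python3 -m pendant '[{"slide":[0,0,0],"rot":[0,0,0],"fingers":0.55},{"slide":[0,0,0],"rot":[0,0,0],"fingers":0.6},{"slide":[0,0,0],"rot":[0,0,0],"fingers":0.75},{"slide":[0,0,8],"rot":[0,0,0],"fingers":1},{"slide":[0,0,25],"rot":[0,0,0],"fingers":1},{"slide":[0,0,50],"rot":[0,0,0],"fingers":1},{"slide":[0,0,75],"rot":[0,0,-5],"fingers":1},{"slide":[0,0,80],"rot":[0,0,-15],"fingers":1},{"slide":[0,0,80],"rot":[0,0,-25],"fingers":1},{"slide":[0,0,80],"rot":[0,0,-35],"fingers":1}]' 40
python3 - <<'E'
from h import *
im,C=shot("wrist","w9"); im2,_=shot("side","s9"); im3,C3=shot("top","t9")
s=r.sense();print(np.round(s["tool_pos"],4),np.round(s["tool_rot"],3))
a=cv2.resize(im2[160:260,290:420,::-1],(520,400),interpolation=cv2.INTER_CUBIC)
cv2.imwrite("pics/m9.png",a)
E
```

```text
clock: 12.8
tool_pos: [0.5156, -0.1715, 0.1098]
tool_rot: [2.891, 1.222, 0.004]
force: [0.3, 0.0, -0.4]
opening: 0.997
[ 0.5156 -0.1713  0.1094] [2.885 1.235 0.003]
```

View pics/w9.png

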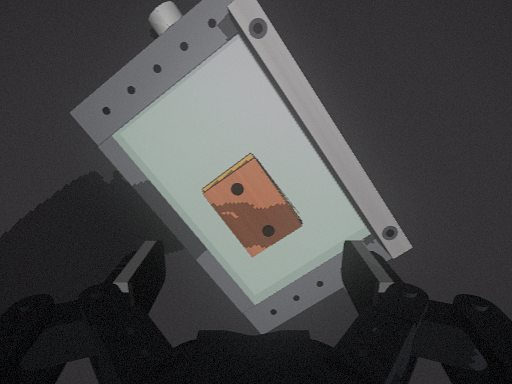

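View pics/m9.png

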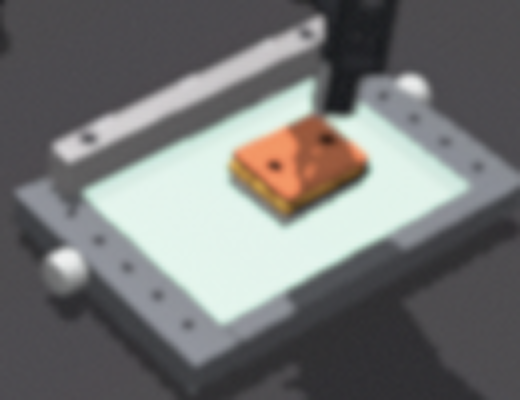

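```bash
cat >> h.py <<'E'
RF=np.array([574.3,-179.9]); YW=np.radians(-8.7)
def copper(im,C,z=.054,lo=(3,90,40),hi=(14,255,255)):
    hsv=cv2.cvtColor(im,cv2.COLOR_RGB2HSV); m=cv2.inRange(hsv,lo,hi); m=cv2.morphologyEx(m,cv2.MORPH_CLOSE,np.ones((9,9)))
    q=rect(m,C,z); c=np.array(q[0]); d=c-RF; cs,sn=np.cos(YW),np.sin(YW)
    return np.round(c,1),np.round(q[1],1),round(q[2]-90,1),"rail frame",np.round([d[0]*cs+d[1]*sn,-d[0]*sn+d[1]*cs],1)
E
python3 - <<'E'
from h import *
im,C=shot("wrist","w10"); print(copper(im,C))
s=r.sense();print(np.round(s["tool_pos"],4),np.round(s["tool_rot"],3))
cv2.imwrite("pics/w10z.png",cv2.resize(im[140:270,180:320,::-1],None,fx=4.5,fy=4.5,interpolation=cv2.INTER_CUBIC))
E
```

```text
(array([ 516.1, -172.2]), array([60.6, 44. ]), -9.1, 'rail frame', array([-58.7,  -1.2]))
[ 0.5155 -0.1713  0.1091] [2.885 1.236 0.003]
```

View pics/w10z.png

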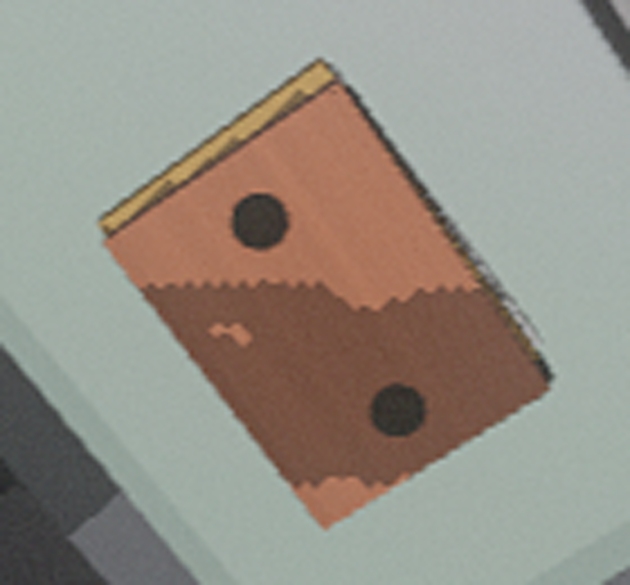

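```bash
python3 -m pendant '[{"slide":[0,0,0],"rot":[0,0,-10],"fingers":1},{"slide":[0,0,0],"rot":[0,0,-20],"fingers":1},{"slide":[0,0,0],"rot":[0,0,-30],"fingers":1},{"slide":[0,0,0],"rot":[0,0,-40],"fingers":1},{"slide":[0,0,0],"rot":[0,0,-50],"fingers":1},{"slide":[0,0,0],"rot":[0,0,-55.1],"fingers":1},{"slide":[0,0,-15],"rot":[0,0,-55.1],"fingers":1},{"slide":[0,0,-30],"rot":[0,0,-55.1],"fingers":1},{"slide":[0,0,-35],"rot":[0,0,-55.1],"fingers":1},{"slide":[0,0,-35],"rot":[0,0,-55.1],"fingers":1}]' 30
python3 - <<'E'
from h import *
im,C=shot("wrist","w11"); print(copper(im,C))
s=r.sense();print(np.round(s["tool_pos"],4),np.round(s["tool_rot"],4)); R=cv2.Rodrigues(np.array(s["tool_rot"]))[0]; print(np.degrees(np.arctan2(R[1,0],R[0,0])),R[:,2])
E
```

```text
clock: 14.25
tool_pos: [0.5149, -0.1713, 0.0733]
tool_rot: [3.13, -0.238, -0.002]
force: [-0.2, 0.2, 0.2]
opening: 1.002
(array([ 517.4, -172.8]), array([60.5, 46.6]), -8.8, 'rail frame', array([-57.3,  -1.6]))
[ 0.5154 -0.1714  0.0738] [ 3.1295e+00 -2.3820e-01 -5.0000e-04]
-8.706336519010273 [-5.59680214e-04 -2.96056086e-03 -9.99995461e-01]
```

View pics/w11.png

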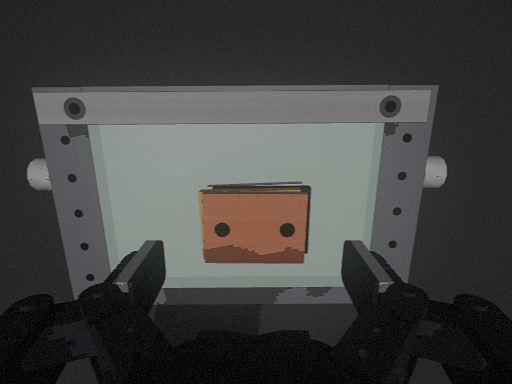

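```bash
python3 -m pendant '[{"slide":[1,-1,-15],"rot":[0,0,0],"fingers":1},{"slide":[1,-1,-30],"rot":[0,0,0],"fingers":1},{"slide":[1,-1,-42],"rot":[0,0,0],"fingers":1},{"slide":[1,-1,-46.5],"rot":[0,0,0],"fingers":0.95},{"slide":[1,-1,-46.5],"rot":[0,0,0],"fingers":0.88},{"slide":[1,-1,-46.5],"rot":[0,0,0],"fingers":0.82},{"slide":[1,-1,-46.5],"rot":[0,0,0],"fingers":0.77},{"slide":[1,-1,-46.5],"rot":[0,0,0],"fingers":0.73},{"slide":[1,-1,-46.5],"rot":[0,0,0],"fingers":0.65},{"slide":[1,-1,-46.5],"rot":[0,0,0],"fingers":0.5}]' 40
python3 - <<'E'
from h import *
im,C=shot("wrist","w12"); print(copper(im,C))
s=r.sense();print(np.round(s["tool_pos"],4),s["opening"],s["force"])
E
```

```text
clock: 15.55
tool_pos: [0.517, -0.1733, 0.0283]
tool_rot: [3.128, -0.239, 0.002]
force: [-1.9, -1.6, 8.1]
opening: 0.699
(array([ 517.2, -173.6]), array([60.2, 48.8]), -8.9, 'rail frame', array([-57.4,  -2.4]))
[ 0.517  -0.1733  0.0283] 0.6943717561164677 [-0.73781607 -2.21028221  6.76520473]
```

View pics/w12.png

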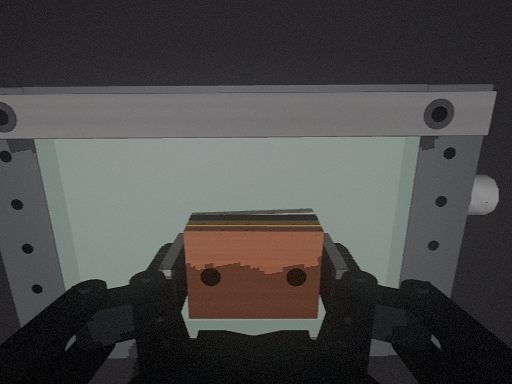

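```bash
python3 - <<'E'
import cv2
im=cv2.imread("pics/w12.png"); a=im[190:335,150:360]; a=cv2.convertScaleAbs(a,alpha=1.8,beta=20); cv2.imwrite("pics/w12z.png",cv2.resize(a,None,fx=3.8,fy=3.8,interpolation=cv2.INTER_CUBIC))
E
```

```text
(no output)
```

View pics/w12z.png

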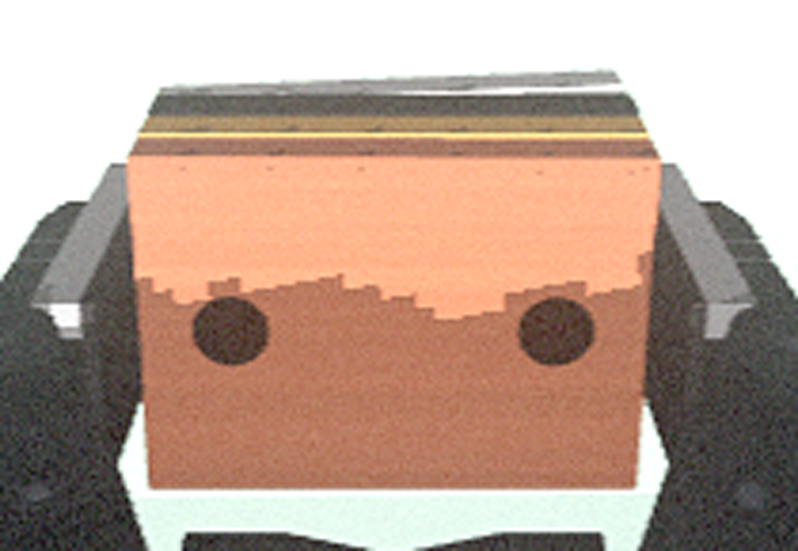

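```bash
python3 -m pendant '[{"slide":[0,0,0],"rot":[0,0,0],"fingers":0.8},{"slide":[0,0,0],"rot":[0,0,0],"fingers":0.8},{"slide":[0,0,-3],"rot":[0,0,0],"fingers":0.8},{"slide":[0,0,-5],"rot":[0,0,0],"fingers":0.8},{"slide":[0,0,-6],"rot":[0,0,0],"fingers":0.8},{"slide":[0,0,-6],"rot":[0,0,0],"fingers":0.76},{"slide":[0,0,-6],"rot":[0,0,0],"fingers":0.73},{"slide":[0,0,-6],"rot":[0,0,0],"fingers":0.7},{"slide":[0,0,-6],"rot":[0,0,0],"fingers":0.6},{"slide":[0,0,-6],"rot":[0,0,0],"fingers":0.5}]' 40
python3 - <<'E'
from h import *
im,C=shot("wrist","w13"); print(copper(im,C))
s=r.sense();print(np.round(s["tool_pos"],4),s["opening"],s["force"])
a=im[190:335,150:360,::-1]; a=cv2.convertScaleAbs(a,alpha=1.8,beta=20); cv2.imwrite("pics/w13z.png",cv2.resize(a,None,fx=3.8,fy=3.8,interpolation=cv2.INTER_CUBIC))
E
```

```text
clock: 16.85
tool_pos: [0.5176, -0.1722, 0.0251]
tool_rot: [3.13, -0.238, 0.005]
force: [-4.0, 2.8, 27.8]
opening: 0.696
(array([ 517.3, -172.5]), array([60.2, 48. ]), -8.8, 'rail frame', array([-57.4,  -1.3]))
[ 0.5176 -0.1722  0.0251] 0.694174757637183 [-4.62106134  2.5025179  28.49181222]
```

View pics/w13z.png

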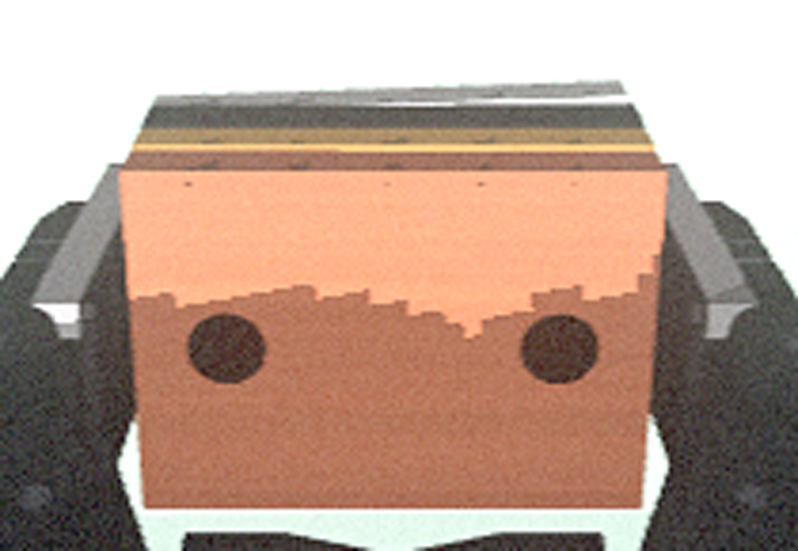

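```bash
python3 -m pendant '[{"slide":[0,0,0],"rot":[0,0,0],"fingers":0.77},{"slide":[0,0,1],"rot":[0,0,0],"fingers":0.77},{"slide":[0,0,1.5],"rot":[0,0,0],"fingers":0.74},{"slide":[0,0,1.5],"rot":[0,0,0],"fingers":0.7},{"slide":[0,0,1.5],"rot":[0,0,0],"fingers":0.6},{"slide":[0,0,1.5],"rot":[0,0,0],"fingers":0.5},{"slide":[8,-1.2,1.5],"rot":[0,0,0],"fingers":0.5},{"slide":[18,-2.8,1.5],"rot":[0,0,0],"fingers":0.5},{"slide":[27,-4.1,1.5],"rot":[0,0,0],"fingers":0.5},{"slide":[30.6,-4.7,1.5],"rot":[0,0,0],"fingers":0.5}]' 30
python3 - <<'E'
from h import *
im,C=shot("wrist","w14"); print(copper(im,C))
s=r.sense();print(np.round(s["tool_pos"],4),s["opening"],s["force"])
a=im[150:335,130:380,::-1]; a=cv2.convertScaleAbs(a,alpha=1.6,beta=20); cv2.imwrite("pics/w14z.png",cv2.resize(a,None,fx=3.2,fy=3.2,interpolation=cv2.INTER_CUBIC))
E
```

```text
clock: 18.15
tool_pos: [0.5454, -0.1766, 0.0265]
tool_rot: [3.131, -0.239, -0.005]
force: [-8.0, 1.7, 12.5]
opening: 0.697
(array([ 544.9, -178.3]), array([63.2, 47.1]), -8.8, 'rail frame', array([-29.3,  -2.9]))
[ 0.5456 -0.1766  0.0265] 0.693630868489273 [-6.71491165  0.48936582  9.37210279]
```

View pics/w14z.png

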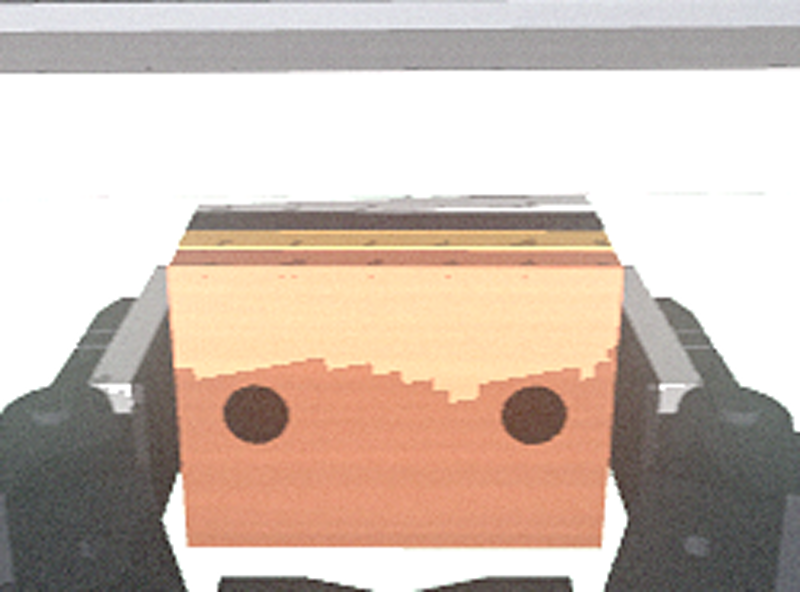

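```bash
python3 - <<'E'
from h import *
C=cal("wrist")
cs,sn=np.cos(YW),np.sin(YW)
def rw(x,y,z): return np.array([RF[0]+cs*x-sn*y,RF[1]+sn*x+cs*y,z])/1000
for z in (.03,.058): print("rail",z,[w2p(C,rw(0,y,z)).round(1).tolist() for y in (-60,0,60)])
for px in [(130+200/3.2,150+212/3.2),(130+600/3.2,150+212/3.2)]: print("black top front",p2w(C,px,.042)*1000)
def tor(X): d=X[:2]*1000-RF; return np.round([d[0]*cs+d[1]*sn,-d[0]*sn+d[1]*cs],1)
for n,px,z in [("copper",(169,266),.054),("copper",(620,266),.054),("yel",(182,249),.048),("yel",(611,249),.048),("blk",(199,212),.036),("blk",(603,212),.036),("bright",(195,208),.036),("bright",(590,195),.036),("rail",(10,72),.03),("rail",(790,66),.03)]:
    print(n,tor(p2w(C,(130+px[0]/3.2-.4,150+px[1]/3.2-.4),z)))
E
```

```text
rail 0.03 [[353.3, 179.6], [250.4, 179.7], [147.2, 179.8]]
rail 0.058 [[353.4, 179.7], [250.4, 179.7], [147.2, 179.8]]
black top front [ 571.96973698 -153.25615239   42.        ]
black top front [ 563.3393554  -209.33888173   42.        ]
copper [-9.  28.1]
copper [ -9.1 -30.9]
yel [-9.2 27.6]
yel [ -9.3 -31. ]
blk [-8.5 27.6]
blk [ -8.5 -32.4]
bright [-7.8 28.2]
bright [ -5.8 -30.3]
rail [11.4 55.7]
rail [ 12.3 -60.2]
```

View pics/w14.png

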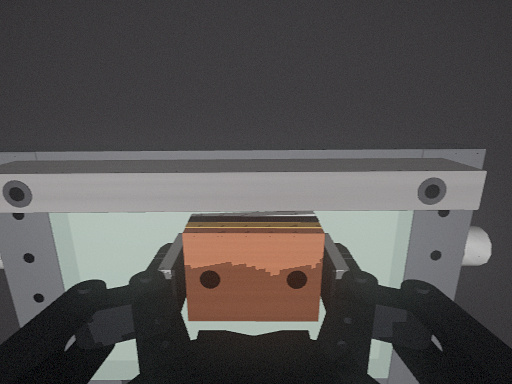

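```bash
cat >> h.py <<'E'
cs,sn=np.cos(YW),np.sin(YW)
def rw(x,y,z): return np.array([RF[0]+cs*x-sn*y,RF[1]+sn*x+cs*y,z*1000])/1000
def tor(X): d=X[:2]*1000-RF; return np.round([d[0]*cs+d[1]*sn,-d[0]*sn+d[1]*cs],1)
E
python3 - <<'E'
from h import *
C=cal("wrist"); print("cam",tor(-C[1].T@C[2]))
for x,z in ((0,.03),(0,.058),(16,.058),(16,.03)): print("rail",x,z,[w2p(C,rw(x,y,z)).round(1).tolist() for y in (-60,0,60)])
im=cv2.imread("pics/w14.png"); g=cv2.cvtColor(im,cv2.COLOR_BGR2GRAY)
for c in (120,400): print(c,g[150:222:2,c].tolist())
print("obs rail front top", tor(p2w(C,(120,211),.058)),tor(p2w(C,(400,210),.058)))
E
```

```text
cam [43.4 -1.3]
rail 0 0.03 [[373.2, 194.9], [249.9, 195.0], [126.5, 195.1]]
rail 0 0.058 [[400.5, 215.9], [249.4, 216.0], [98.0, 216.1]]
rail 16 0.058 [[406.3, 176.7], [249.2, 176.8], [91.9, 176.9]]
rail 16 0.03 [[377.1, 162.5], [249.8, 162.6], [122.4, 162.7]]
120 [55, 128, 128, 129, 128, 86, 96, 91, 94, 91, 93, 87, 163, 162, 164, 164, 160, 159, 161, 165, 161, 161, 158, 161, 157, 158, 161, 161, 164, 162, 163, 172, 189, 189, 188, 189]
400 [120, 117, 121, 120, 89, 91, 86, 85, 90, 90, 67, 154, 154, 156, 157, 158, 160, 156, 155, 156, 155, 154, 156, 155, 154, 156, 154, 159, 157, 156, 125, 172, 171, 171, 173, 173]
obs rail front top [ 2.2 51. ] [  2.5 -59.5]
```

```bash
python3 -m pendant '[{"slide":[2,-0.3,0],"rot":[0,0,0],"fingers":0.5},{"slide":[4,-0.6,0],"rot":[0,0,0],"fingers":0.5},{"slide":[6,-0.9,0],"rot":[0,0,0],"fingers":0.5},{"slide":[8,-1.2,0],"rot":[0,0,0],"fingers":0.5},{"slide":[9,-1.4,0],"rot":[0,0,0],"fingers":0.5},{"slide":[10,-1.5,0],"rot":[0,0,0],"fingers":0.5},{"slide":[11,-1.7,0],"rot":[0,0,0],"fingers":0.5},{"slide":[11,-1.7,0],"rot":[0,0,0],"fingers":0.5},{"slide":[11,-1.7,0],"rot":[0,0,0],"fingers":0.5},{"slide":[11,-1.7,0],"rot":[0,0,0],"fingers":0.5}]' 30
python3 - <<'E'
from h import *
im,C=shot("wrist","w15"); 
s=r.sense();print(np.round(s["tool_pos"],4),s["opening"],s["force"])
a=im[150:335,130:380,::-1]; a=cv2.convertScaleAbs(a,alpha=1.3,beta=10); cv2.imwrite("pics/w15z.png",cv2.resize(a,None,fx=3.2,fy=3.2,interpolation=cv2.INTER_CUBIC))
E
```

```text
clock: 19.45
tool_pos: [0.553, -0.178, 0.0266]
tool_rot: [3.132, -0.24, -0.015]
force: [-7.7, 2.0, 11.9]
opening: 0.702
[ 0.553  -0.1779  0.0265] 0.6969136046975007 [-8.09036148  2.50092347  9.91541497]
```

View pics/w15z.png

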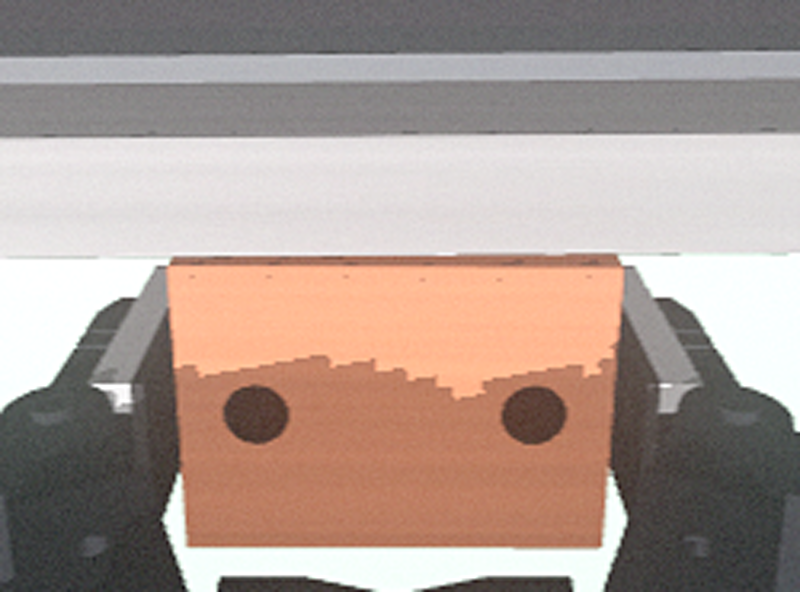

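```bash
python3 -m pendant '[{"slide":[3,-0.5,0],"rot":[0,0,0],"fingers":0.5},{"slide":[5,-0.8,0],"rot":[0,0,0],"fingers":0.5},{"slide":[7,-1,0],"rot":[0,0,0],"fingers":0.5},{"slide":[8,-1.2,0],"rot":[0,0,0],"fingers":0.5},{"slide":[9,-1.3,0],"rot":[0,0,0],"fingers":0.5},{"slide":[9,-1.3,0],"rot":[0,0,0],"fingers":0.5},{"slide":[9,-1.3,0],"rot":[0,0,0],"fingers":0.5},{"slide":[9,-1.3,0],"rot":[0,0,0],"fingers":0.5},{"slide":[9,-1.3,0],"rot":[0,0,0],"fingers":0.5},{"slide":[9,-1.3,0],"rot":[0,0,0],"fingers":0.5}]' 30
python3 - <<'E'
from h import *
im,C=shot("wrist","w16"); 
s=r.sense();print(np.round(s["tool_pos"],4),s["opening"],s["force"])
a=im[150:335,130:380,::-1]; a=cv2.convertScaleAbs(a,alpha=1.3,beta=10); cv2.imwrite("pics/w16z.png",cv2.resize(a,None,fx=3.2,fy=3.2,interpolation=cv2.INTER_CUBIC))
E
```

```text
clock: 20.75
tool_pos: [0.5549, -0.1783, 0.0266]
tool_rot: [-3.13, 0.242, 0.036]
force: [-13.5, 1.8, 17.7]
opening: 0.691
[ 0.555  -0.1783  0.0266] 0.7014031225047707 [-14.04817394   2.7174445   17.37873009]
```

View pics/w16z.png

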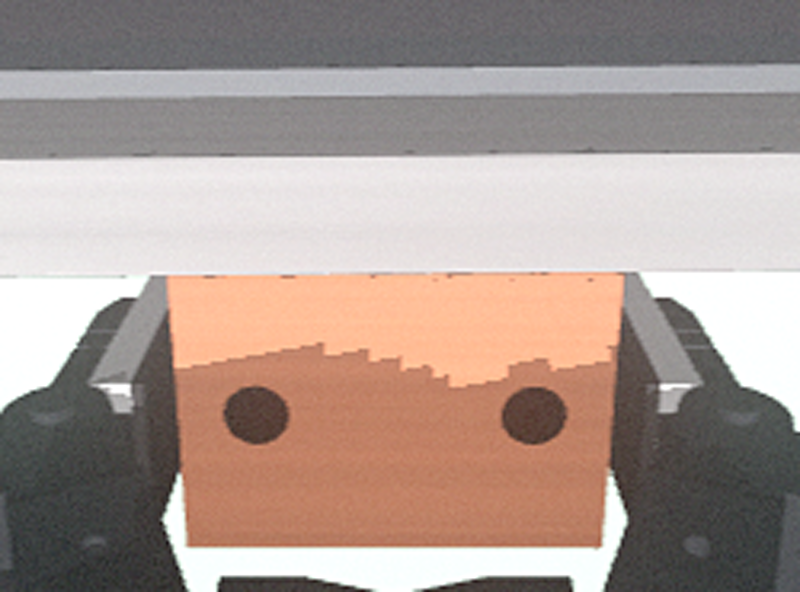

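```bash
cat >> h.py <<'E'
from scipy.spatial.transform import Rotation as Ro
def fix(yaw=-8.7):
    s=r.sense(); a=np.radians(yaw)
    T=np.array([[np.cos(a),np.sin(a),0],[np.sin(a),-np.cos(a),0],[0,0,-1]])
    return (Ro.from_matrix(T)*Ro.from_rotvec(s["tool_rot"]).inv()).as_rotvec(degrees=True).round(2)
E
python3 -c "
from h import *
print(fix(),r.sense()['tool_pos'])"
```

```text
[-0.22 -1.31  0.15] [ 0.55496297 -0.17830113  0.02656466]
```

```bash
python3 -m pendant '[{"slide":[0,0,0],"rot":[0,0,0],"fingers":0.8},{"slide":[0,0,0],"rot":[0,0,0],"fingers":0.9},{"slide":[0,0,10],"rot":[-0.2,-1.3,0],"fingers":0.9},{"slide":[0,0,35],"rot":[-0.2,-1.3,0],"fingers":0.9},{"slide":[0,0,60],"rot":[-0.2,-1.3,0],"fingers":0.9},{"slide":[-25,3.5,65],"rot":[-0.2,-1.3,0],"fingers":0.7},{"slide":[-48,7,65],"rot":[-0.2,-1.3,0],"fingers":0.5},{"slide":[-50,7,65],"rot":[-0.2,-1.3,0],"fingers":0.45},{"slide":[-50,7,65],"rot":[-0.2,-1.3,0],"fingers":0.45},{"slide":[-50,7,65],"rot":[-0.2,-1.3,0],"fingers":0.45}]' 30
python3 - <<'E'
from h import *
im,C=shot("wrist","w17"); 
s=r.sense();print(np.round(s["tool_pos"],4),s["opening"],s["force"],fix()); print(copper(im,C))
for x,z in ((0,.03),(0,.058),(16,.058)): print("rail",x,z,[w2p(C,rw(x,y,z)).round(1).tolist() for y in (-60,0,60)])
a=im[90:290,130:380,::-1]; a=cv2.convertScaleAbs(a,alpha=1.3,beta=10); cv2.imwrite("pics/w17z.png",cv2.resize(a,None,fx=3,fy=3,interpolation=cv2.INTER_CUBIC))
E
```

```text
clock: 22.05
tool_pos: [0.5063, -0.1715, 0.0917]
tool_rot: [-3.132, 0.242, -0.002]
force: [-0.3, 0.7, 0.5]
opening: 0.45
[ 0.506  -0.1714  0.0915] 0.4469230675606006 [ 0.2743488   0.13503831 -0.52675917] [-0.01  0.05  0.13]
(array([ 553.8, -178.6]), array([59.3, 44.3]), -9.0, 'rail frame', array([-20.5,  -1.8]))
rail 0 0.03 [[340.4, 108.2], [249.3, 108.4], [158.2, 108.6]]
rail 0 0.058 [[354.2, 108.9], [248.7, 109.1], [143.2, 109.4]]
rail 16 0.058 [[356.8, 79.0], [248.5, 79.2], [140.2, 79.5]]
```

View pics/w17z.png

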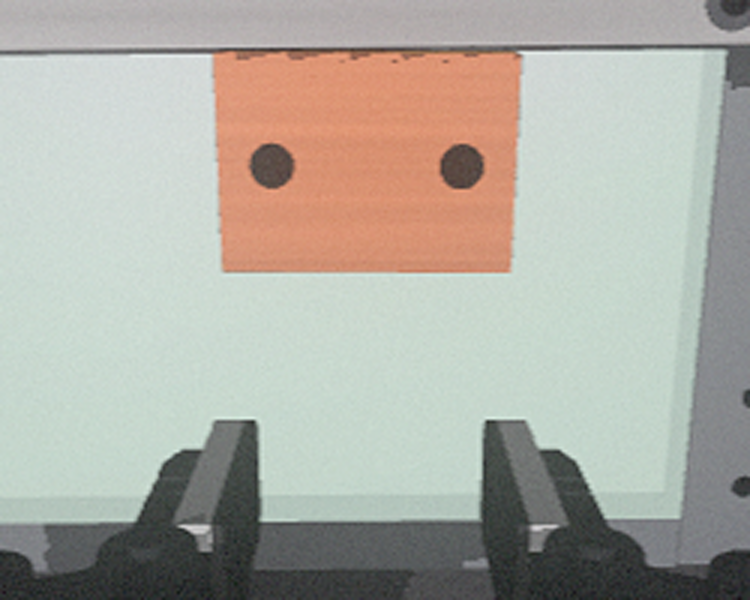

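```bash
python3 -m pendant '[{"slide":[0,0,-20],"rot":[0,0,0],"fingers":0.45},{"slide":[0,0,-40],"rot":[0,0,0],"fingers":0.45},{"slide":[0,0,-55],"rot":[0,0,0],"fingers":0.45},{"slide":[0,0,-61.5],"rot":[0,0,0],"fingers":0.45},{"slide":[2,-0.3,-61.5],"rot":[0,0,0],"fingers":0.45},{"slide":[6,-0.9,-61.5],"rot":[0,0,0],"fingers":0.45},{"slide":[10,-1.5,-61.5],"rot":[0,0,0],"fingers":0.45},{"slide":[14,-2.1,-61.5],"rot":[0,0,0],"fingers":0.45},{"slide":[17,-2.6,-61.5],"rot":[0,0,0],"fingers":0.45},{"slide":[19,-2.9,-61.5],"rot":[0,0,0],"fingers":0.45}]' 60
python3 - <<'E'
from h import *
im,C=shot("wrist","w18"); 
s=r.sense();print(np.round(s["tool_pos"],4),s["opening"],s["force"],fix(),tor(np.array(s["tool_pos"])))
E
```

```text
clock: 23.35
tool_pos: [0.5208, -0.1733, 0.0296]
tool_rot: [-3.13, 0.241, 0.012]
force: [-10.1, 1.6, 7.5]
opening: 0.451
[ 0.5207 -0.1733  0.0296] 0.45398228822526737 [-8.22580123  1.26984351  5.90596415] [-0.16 -0.44  0.12] [-53.9  -1.6]
```

View pics/w18.png

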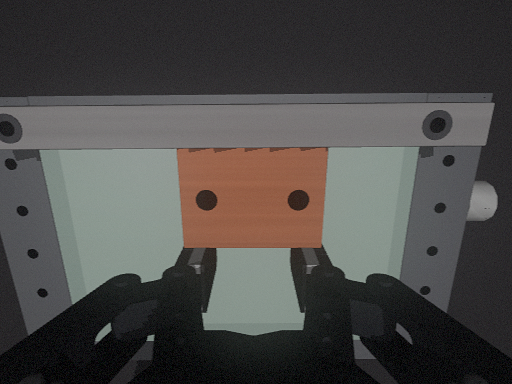

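```bash
python3 -m pendant '[{"slide":[2,-0.3,0.5],"rot":[0,-0.4,0],"fingers":0.45},{"slide":[5,-0.8,0.5],"rot":[0,-0.4,0],"fingers":0.45},{"slide":[8,-1.2,0.5],"rot":[0,-0.4,0],"fingers":0.45},{"slide":[11,-1.7,0.5],"rot":[0,-0.4,0],"fingers":0.45},{"slide":[14,-2.1,0.5],"rot":[0,-0.4,0],"fingers":0.45},{"slide":[14,-2.1,0.5],"rot":[0,-0.4,0],"fingers":0.45},{"slide":[14,-2.1,0.5],"rot":[0,-0.4,0],"fingers":0.45},{"slide":[5,-0.8,0.5],"rot":[0,-0.4,0],"fingers":0.45},{"slide":[10,-1.5,0.5],"rot":[0,-0.4,0],"fingers":0.45},{"slide":[14,-2.1,0.5],"rot":[0,-0.4,0],"fingers":0.45}]' 60
python3 - <<'E'
from h import *
im,C=shot("wrist","w19"); 
s=r.sense();print(np.round(s["tool_pos"],4),s["opening"],s["force"],fix(),tor(np.array(s["tool_pos"])))
E
```

```text
clock: 24.65
tool_pos: [0.5208, -0.1731, 0.0291]
tool_rot: [-3.124, 0.241, 0.044]
force: [-29.9, 2.6, 25.3]
opening: 0.452
[ 0.5207 -0.1731  0.029 ] 0.4549618493679862 [-25.38930838   2.61546012  19.17538392] [-0.57 -1.59  0.14] [-54.   -1.4]
```

```bash
python3 - <<'E'
from h import *
f=Ro.from_rotvec(fix(),degrees=True)
for t in (0,10,20,30,40,50,60): print(t,(Ro.from_euler('z',t,degrees=True)*f).as_rotvec(degrees=True).round(1).tolist())
print(np.round(r.sense()["joint_pos"],2))
E
```

```text
0 [-0.6, -1.6, 0.1]
10 [-0.4, -1.6, 10.1]
20 [-0.3, -1.7, 20.1]
30 [-0.1, -1.7, 30.1]
40 [0.0, -1.7, 40.1]
50 [0.2, -1.7, 50.1]
60 [0.3, -1.7, 60.1]
[ 0.21  0.8   0.1   1.92 -0.16  0.46 -1.3 ]
```

```bash
python3 -m pendant '[{"slide":[-12,1.8,1],"rot":[-0.6,-1.6,0],"fingers":0.45},{"slide":[-14,2,20],"rot":[-0.6,-1.6,0],"fingers":0.45},{"slide":[-14,2,50],"rot":[-0.6,-1.6,0],"fingers":0.6},{"slide":[0,0,80],"rot":[-0.6,-1.6,0],"fingers":0.8},{"slide":[15,-2.5,85],"rot":[-0.4,-1.6,10],"fingers":1},{"slide":[32.5,-5.4,85],"rot":[-0.3,-1.7,20],"fingers":1},{"slide":[32.5,-5.4,85],"rot":[-0.1,-1.7,30],"fingers":1},{"slide":[32.5,-5.4,85],"rot":[0,-1.7,40],"fingers":1},{"slide":[32.5,-5.4,85],"rot":[0.2,-1.7,50],"fingers":1},{"slide":[32.5,-5.4,85],"rot":[0.3,-1.7,60],"fingers":1}]' 60
python3 -c "
from h import *
print(fix(171.3),fix(51.3),r.sense()['tool_pos'])"
```

```text
clock: 25.95
tool_pos: [0.556, -0.1794, 0.116]
tool_rot: [2.826, 1.362, 0.004]
force: [-1.1, -0.5, -0.4]
opening: 1.0
[ -0.17   0.29 119.84] [ 0.14  0.25 -0.16] [ 0.55598742 -0.17938078  0.11603958]
```

```bash
python3 -m pendant '[{"slide":[0,0,0],"rot":[0,0,10],"fingers":1},{"slide":[0,0,0],"rot":[0,0,20],"fingers":1},{"slide":[0,0,0],"rot":[0,0,30],"fingers":1},{"slide":[0,0,0],"rot":[0,0,40],"fingers":1},{"slide":[0,0,0],"rot":[0,0,50],"fingers":1},{"slide":[0,0,0],"rot":[0,0,60],"fingers":1},{"slide":[0,0,0],"rot":[0,0,70],"fingers":1},{"slide":[0,0,0],"rot":[0,0,80],"fingers":1},{"slide":[0,0,0],"rot":[0,0,90],"fingers":1},{"slide":[0,0,0],"rot":[0,0,100],"fingers":1}]' 40
python3 - <<'E'
from h import *
im,C=shot("wrist","w20"); 
s=r.sense();print(np.round(s["tool_pos"],4),s["opening"],s["force"],fix(171.3),tor(np.array(s["tool_pos"])),copper(im,C))
E
```

```text
clock: 27.2
tool_pos: [0.5584, -0.1808, 0.1178]
tool_rot: [0.768, 3.041, 0.005]
force: [-0.1, 0.4, -0.5]
opening: 0.999
[ 0.5583 -0.1809  0.1176] 1.0007196374293141 [0.32248141 0.01156764 0.80926122] [-0.19  0.28 19.37] [-15.7  -3.4] (array([ 553.5, -178.5]), array([60.2, 45.3]), -8.6, 'rail frame', array([-20.8,  -1.8]))
```

View pics/w20.png

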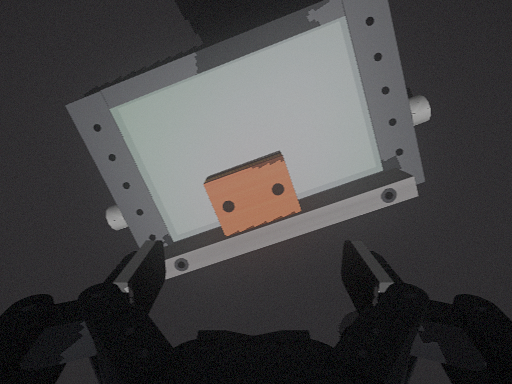

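```bash
python3 -m pendant '[{"slide":[-2,1,0],"rot":[0,0,10],"fingers":1},{"slide":[-5,2.5,0],"rot":[-0.2,0.2,19.4],"fingers":1},{"slide":[-5,2.5,-10],"rot":[-0.2,0.2,19.4],"fingers":1},{"slide":[-5,2.5,-25],"rot":[-0.2,0.2,19.4],"fingers":1},{"slide":[-5,2.5,-40],"rot":[-0.2,0.2,19.4],"fingers":1},{"slide":[-5,2.5,-40],"rot":[-0.2,0.2,19.4],"fingers":1},{"slide":[-5,2.5,-40],"rot":[-0.2,0.2,19.4],"fingers":1},{"slide":[-5,2.5,-40],"rot":[-0.2,0.2,19.4],"fingers":1},{"slide":[-5,2.5,-40],"rot":[-0.2,0.2,19.4],"fingers":1},{"slide":[-5,2.5,-40],"rot":[-0.2,0.2,19.4],"fingers":1}]' 40
python3 - <<'E'
from h import *
im,C=shot("wrist","w21"); 
s=r.sense();print(np.round(s["tool_pos"],4),fix(171.3),tor(np.array(s["tool_pos"])),copper(im,C))
a=im[100:290,120:390,::-1]; a=cv2.convertScaleAbs(a,alpha=1.8,beta=20); cv2.imwrite("pics/w21z.png",cv2.resize(a,None,fx=2.95,fy=2.95,interpolation=cv2.INTER_CUBIC))
E
```

```text
clock: 28.5
tool_pos: [0.5534, -0.1785, 0.0779]
tool_rot: [0.238, 3.131, 0.0]
force: [0.1, 0.2, 0.2]
opening: 0.998
[ 0.5534 -0.1784  0.0778] [-0.    0.1  -0.02] [-20.9  -1.7] (array([ 552.6, -178.3]), array([60.2, 46.5]), -8.7, 'rail frame', array([-21.7,  -1.7]))
```

View pics/w21z.png

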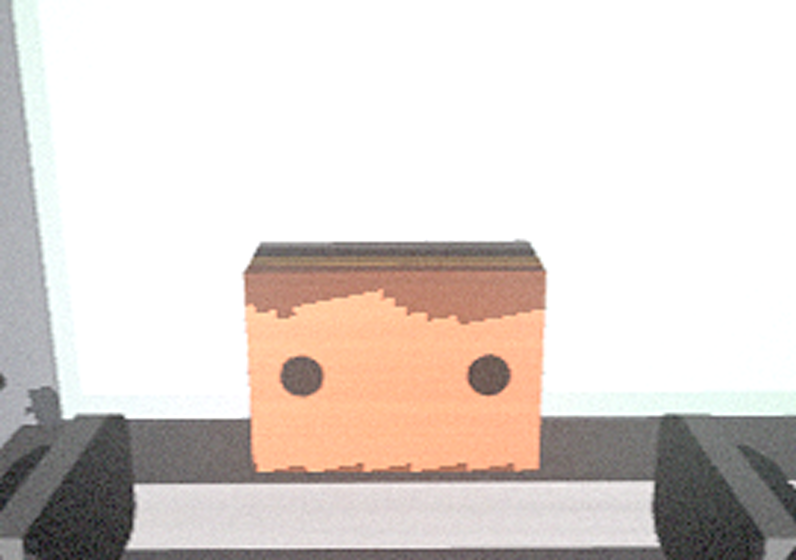

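```bash
python3 -m pendant '[{"slide":[0,0,-15],"rot":[0,0,0],"fingers":1},{"slide":[0,0,-30],"rot":[0,0,0],"fingers":1},{"slide":[0,0,-44],"rot":[0,0,0],"fingers":1},{"slide":[0,0,-52],"rot":[0,0,0],"fingers":0.9},{"slide":[0,0,-52],"rot":[0,0,0],"fingers":0.82},{"slide":[0,0,-52],"rot":[0,0,0],"fingers":0.76},{"slide":[0,0,-52],"rot":[0,0,0],"fingers":0.72},{"slide":[0,0,-52],"rot":[0,0,0],"fingers":0.65},{"slide":[0,0,-52],"rot":[0,0,0],"fingers":0.5},{"slide":[0,0,-52],"rot":[0,0,0],"fingers":0.5}]' 50
python3 - <<'E'
from h import *
im,C=shot("wrist","w22"); 
s=r.sense();print(np.round(s["tool_pos"],4),s["opening"],s["force"],fix(171.3),tor(np.array(s["tool_pos"])))
a=im[150:335,130:380,::-1]; a=cv2.convertScaleAbs(a,alpha=1.5,beta=15); cv2.imwrite("pics/w22z.png",cv2.resize(a,None,fx=3.2,fy=3.2,interpolation=cv2.INTER_CUBIC))
E
```

```text
clock: 29.8
tool_pos: [0.5538, -0.1784, 0.0266]
tool_rot: [0.238, 3.13, -0.0]
force: [-1.0, 0.3, 6.5]
opening: 0.692
[ 0.5537 -0.1784  0.0266] 0.6936392979721726 [-0.90410211  1.28461751  6.17272338] [ 0.02  0.15 -0.02] [-20.5  -1.6]
```

View pics/w22z.png

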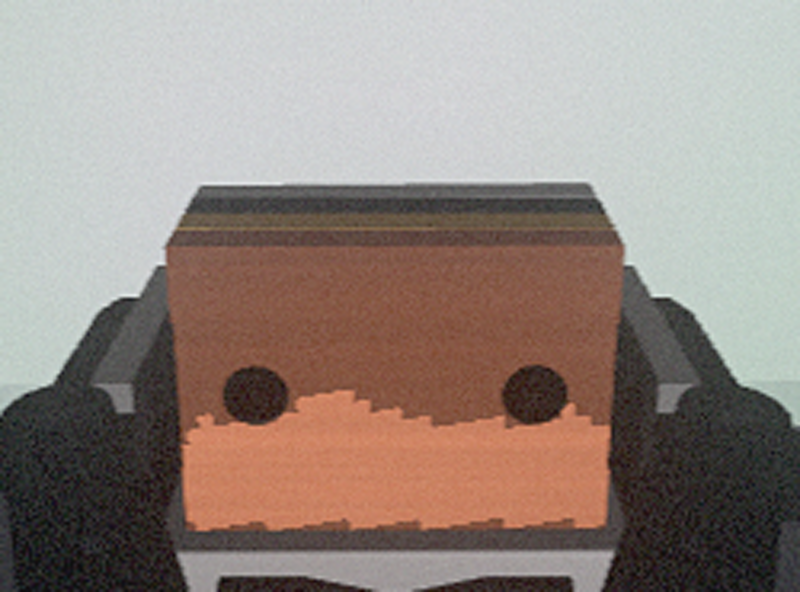

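```bash
python3 -m pendant '[{"slide":[0,0,0],"rot":[0,0,0],"fingers":0.77},{"slide":[0,0,-1],"rot":[0,0,0],"fingers":0.77},{"slide":[0,0,-2],"rot":[0,0,0],"fingers":0.75},{"slide":[0,0,-2],"rot":[0,0,0],"fingers":0.72},{"slide":[0,0,-2],"rot":[0,0,0],"fingers":0.65},{"slide":[0,0,-2],"rot":[0,0,0],"fingers":0.5},{"slide":[0,0,-2],"rot":[0,0,0],"fingers":0.5},{"slide":[0,0,-1],"rot":[0,0,0],"fingers":0.75},{"slide":[0,0,0],"rot":[0,0,0],"fingers":0.85},{"slide":[0,0,0],"rot":[0,0,0],"fingers":1}]' 50
python3 - <<'E'
from h import *
im,C=shot("wrist","w23"); 
s=r.sense();print(np.round(s["tool_pos"],4),s["opening"],s["force"],fix(171.3),tor(np.array(s["tool_pos"])))
a=im[190:330,165:350,::-1]; a=cv2.convertScaleAbs(a,alpha=1.8,beta=15); cv2.imwrite("pics/w23z.png",cv2.resize(a,None,fx=4.2,fy=4.2,interpolation=cv2.INTER_CUBIC))
E
```

```text
clock: 31.1
tool_pos: [0.5537, -0.1784, 0.0265]
tool_rot: [0.238, 3.13, 0.0]
force: [-0.1, -0.4, -0.4]
opening: 0.998
[ 0.5537 -0.1783  0.0265] 1.0006394854043839 [ 0.48507014 -0.43795056 -0.24520634] [ 0.01  0.15 -0.02] [-20.6  -1.6]
```

View pics/w23z.png

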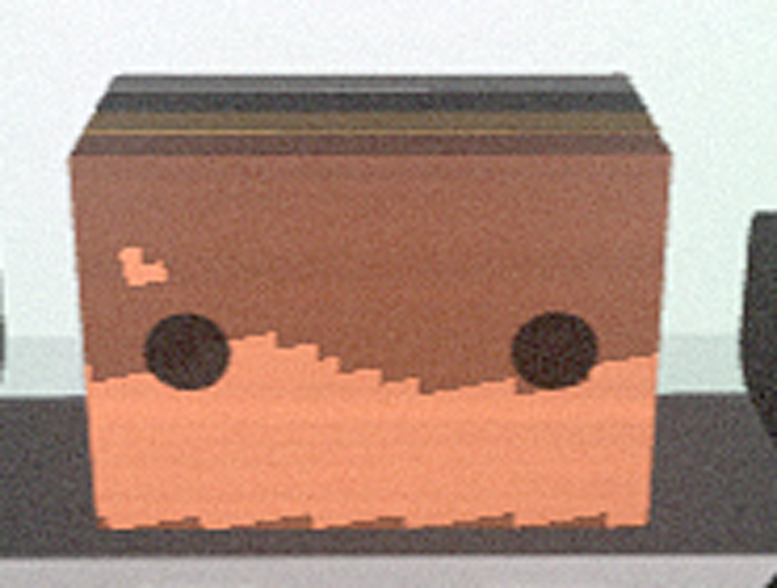

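```bash
python3 - <<'E'
from h import *
C=cal("wrist")
P=lambda a,b,z: tor(p2w(C,(165+a/4.2-.4,190+b/4.2-.4),z))
for n,a,b,z in [("cu front L",98,528,.054),("cu front R",650,526,.054),("rail L",20,556,.058),("rail R",760,556,.058),("cu back L",72,156,.054),("cu back R",670,154,.054),("ye back L",84,134,.048),("ye back R",660,134,.048),("bk back L",97,113,.042),("bk back R",648,111,.042),("br back L",106,94,.036),("br back R",637,93,.036),("br bot L",117,76,.030),("br bot R",628,74,.030)]: print(n,P(a,b,z))
E
```

```text
cu front L [  1.8 -31.7]
cu front R [ 1.5 28.3]
rail L [  2.1 -39.2]
rail R [ 2.  39.2]
cu back L [-42.  -31.6]
cu back R [-42.2  27.6]
ye back L [-41.9 -31.7]
ye back R [-41.9  27.9]
bk back L [-41.8 -31.7]
bk back R [-42.1  27.9]
br back L [-41.8 -31.9]
br back R [-41.9  28. ]
br bot L [-41.8 -31.8]
br bot R [-42.   28.1]
```

```bash
python3 -m pendant '[{"slide":[0,0,8],"rot":[0,0,0],"fingers":1},{"slide":[0,0,20],"rot":[0,0,0],"fingers":1},{"slide":[0,0,40],"rot":[0,0,0],"fingers":1},{"slide":[0,0,65],"rot":[0,0,0],"fingers":1},{"slide":[0,0,90],"rot":[0,0,0],"fingers":1},{"slide":[0,0,110],"rot":[0,0,0],"fingers":1},{"slide":[0,0,110],"rot":[0,0,0],"fingers":1},{"slide":[0,0,110],"rot":[0,0,0],"fingers":1},{"slide":[0,0,110],"rot":[0,0,0],"fingers":1},{"slide":[0,0,110],"rot":[0,0,0],"fingers":1}]' 50
python3 - <<'E'
from h import *
im,C=shot("wrist","w24"); print(copper(im,C)); im2,C2=shot("top","t24"); s=r.sense(); print(s["force"],s["clock"])
for l in ["loupe","ring_gauge","setup_block"]:
    for d in finder.boxes_of("top",l)[:1]: print(l,round(d["p"],2),np.round(C2[1].T@(np.array(d["xyz"])-C2[2]),4))
cv2.imwrite("pics/w24z.png",cv2.resize(im[60:310,110:410,::-1],None,fx=2.4,fy=2.4,interpolation=cv2.INTER_CUBIC))
E
```

```text
clock: 32.4
tool_pos: [0.5533, -0.1782, 0.1357]
tool_rot: [0.237, 3.131, 0.001]
force: [-0.1, -0.8, -0.2]
opening: 0.996
(array([ 553.4, -178.9]), array([60.2, 44.5]), -8.7, 'rail frame', array([-20.8,  -2.2]))
[-0.02147934  0.33818533  0.28087221] 32.5
loupe 0.63 [ 0.7555 -0.1608  0.0414]
ring_gauge 0.89 [0.7743 0.0371 0.0174]
setup_block 0.79 [0.7829 0.1609 0.0178]
```

View pics/w24z.png

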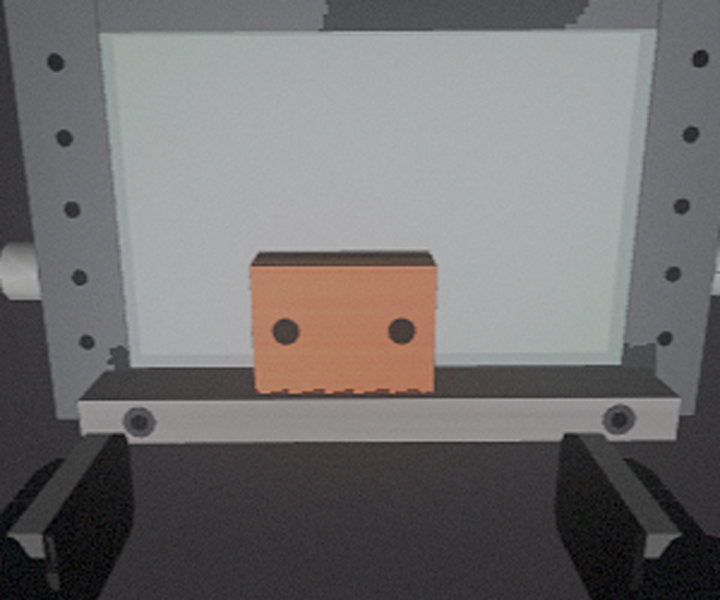

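The pile is square in the picture and its front edge runs along the rail (row about 392). The bystanders haven't moved and the arm is clear, so I'm handing the job in.

```bash
python3 -c "
from h import *
print(workorder.finish_job())"
```

```text
the job is handed in; nothing more can be done
None
```

The job is handed in, at about 32.5 s on the robot clock. The four blanks are in one pile on the glass, in their first order, flush with one another and against the rail. No verdict was reported.

I gripped the pile across its sides in the cradle and lifted it onto the glass. I squeezed its ends, slid it to the rail and pressed it home from behind with both fingers (about 30 N, nothing moved). Then I squared the ends again and drew clear.

**Last checks, by wrist camera:**
- **Back edges:** all four blanks agree within about 0.4 mm.
- **Short ends:** they agree within about 0.5 mm.
- **Rail:** copper's front edge is about 0.4 mm from the rail face. Its angle matched the rail's (-8.7°).
- **Position along the rail:** the pile's middle is about 2 mm from the rail's middle.
- **Bystanders:** by the top camera the loupe, ring gauge and setup block are within about 2 mm in the horizontal of where they started. The setup block's height reading differed by 6 mm, which I take as detector noise.

**What went wrong or disagreed:**
- My first grip was too low for setting down on the glass, so I gripped again before lifting.
- After setting down, the bright blank was turned about 2–3°, and the first two end squeezes did not bring it straight. The push against the rail did.
- My camera fix for the rail was about 2 mm off in later views, so I judged the gap from the rail and pile seen in the same picture.

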